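# Charge and close the deburring bowl

### The arm

A 6-joint arm with a two-finger parallel gripper is mounted at the origin on the work surface. World frame = base frame: x ahead of the robot, y to its left, z up, the work surface at z = 0. Lengths are in m, angles in degrees, forces in N, time in s.
With the tool pointing down it reaches from about 0.25 to 0.725 m from the base axis. Payload 9.7 kg.
Tool frame: the origin (TCP) lies between the finger pads; the fingertips stand 19 mm ahead of it and the grasp point (between the pads) is the TCP; x points along the fingers, y is the direction in which the jaws open and shut, and the axes are right-handed (so a half turn about x gives the same grasp; the last joint's range is limited). The gripper opens to 85 mm and grips with 20 to 120 N. Pads are 22 mm wide; open, the fingers measure 114 mm over their backs; the gripper's body (76 mm by 85 mm) begins 54 mm behind the grasp point. The pads swing forward as they close: fully open they stand 13 mm farther back than shut.
Start: joints at [-73.568, 4.979, 10.078, 95.1, 0, 90], TCP at [0.156, -0.528, 0.25] pointing down, gripper open.
Joint ranges: [-179.16, 179.16], [-48.56, 103.87], [-65.8, 70.77], [-126.05, 130.52], [-82.76, 87.17], [-180, 180]. Speed limits (degrees/s): [127.2, 127.2, 147.25, 180, 180, 180].

### API

Orientations are given as [roll, pitch, yaw] about the fixed x, y, z axes, in that order (R = Rz(yaw) Ry(pitch) Rx(roll)).
In Python, from workcell import bot gives the robot as it stands. The module is installed in compiled form; this text tells all that it offers.
- The arm moves only by the shell command python3 -m handwheel 'ROWS' [FORCE]. ROWS is JSON, a list of rows, each a list of 7 numbers: the turn, a rotation vector about the tool's x, y, z in degrees, then the shift along the tool's x, y, z in m, then the closure, from -1 (fully open) to 1 (shut), so that 0 is half open. In form: [[ax, ay, az, dx, dy, dz, fingers], ...]. A call has 1 to 20 rows; each row is the pose to reach, as a shift and turn from the pose commanded when the call began, along the tool's axes at that moment; what a row does not reach only later rows make up. A row lasts 1/8 s, in which the tool goes at most 62.5 mm and 10.7 degrees, less where a joint would pass 70% of its speed; a pose out of reach is approached as far as the arm can. A call with a gripper value outside its range is refused whole. The fingers move at their own pace and stop on an object; FORCE is the grip in N (left out, the last holds). Time passes only in rows, so rows that repeat a pose let the fingers close. It gives the time, the measured TCP pose, the force and the opening at its end, in the units of the state.
- bot.get_obs(): the state, without advancing time (a new reading comes with each control period).
- bot.camera(name): name is "scene" or "top" or "wrist"; returns a dict with "frame" (480x640x3 uint8, red, green, blue), "fx", "fy", "cx", "cy" (pixels), "R" (3x3) and "t" (3): a world point X has camera coordinates R X + t; the wrist camera has in their place "tool_from_camera" (4x4, takes a point from camera to tool coordinates, whose origin is the TCP and whose axes are the tool frame's). Camera axes: x right, y down, z forward; pixel columns grow to the right and rows downward; lengths in m; the calibration is good to about 2 mm. A picture is of the moment at which its call begins: read the wrist's pose just before it. There is no depth.
- bot.job_done(): hands the job in, once; it reports no verdict.
Trained networks look in a picture, given as the dict that the camera call returned (one of the last four; its "shot" number tells which), for a name from the list of things; names that differ only in an ending like _2 or _b are one class to them, and where a whole thing is asked for, a point or a joint stands for the part that bears it (a point fixed in the world has none). Each returns a list of dicts, best first, with "conf" (0 to 1); they miss things now and then, are a little off and sometimes report something else, mostly with a low value. They report only what shows in the picture. A call takes as long as a camera call.
- bot.look_for(name, picture): "bbox" ([left, top, width, height] as shares, 0 to 1, of the picture: columns of its width, rows of its height, round what is visible of it).
- bot.tip_of(name, picture): "centre" ([column, row] as shares, 0 to 1, of the picture: columns of its width, rows of its height: a listed point, or the origin of a listed thing).
The state is a dict: "time": time; "q": joint angles; "qd": joint speeds; "joint_efforts": joint torques, N m; "ee_pos": TCP position; "tcp_rot": TCP orientation; "wrist_force": force on the tool from outside, world axes, zero at the start; "torque": the same for the moment, N m; "opening": finger opening in m.
Only numpy, scipy, OpenCV 4.12 (cv2) and the standard library are available. Lean on these libraries where they do the work, as an engineer would, in place of code of your own. Each camera call takes 0.05 s, during which the arm holds its last target.

### The job

Get the vibratory deburring bowl ready to run: first tip its discharge flap up so that it snaps shut, then put every short piece of square tube from the bench into the bowl, and lay the lid flat on the rim with the stud through its hub. Set the wing knob on the stud, turn it backward (counter-clockwise from above) until you feel it drop into the thread, then run it on clockwise until it bears on the lid; leave the other things on the bench alone.

Things in the scene. Friction and masses are not known exactly. Their poses are not given: they have to be found in the camera images.
- tumbler: Bench vibratory deburring bowl, fixed: green round bowl 238 mm across (224 inside), flat rim at z = 160 mm, on a grey motor base. Origin on the bench, on the bowl's vertical axis, z up. Discharge port with flap in the wall on its -y side; black control box low on its +x side. Clockwise below always means as seen from above.
- bed (a point): Centre of the flat bed of abrasive stones in the bowl, at z = 83 mm, 77 mm below the rim. A green post stands in the middle (52 mm across at the bed, 38 mm at z = 158), so the open trough runs from 26 to 112 mm off the axis; a tube piece fits in it radially.
- stud_top (a point): Tip of the upright steel stud on the bowl's axis, z = 235 mm (32 mm above the hub top of the fitted lid). Core 26 mm across; coarse right-handed four-start thread, 40 mm across, lead 28 mm a turn, neighbouring ridges 7 mm apart.
- thread_start (a point): Upper end of one of the four thread ridges, z = 225 mm, 16 mm off the axis in the bowl's +x direction; the other three begin at its +y, -x and -y. The ridges wind down clockwise. A knob set on the stud rests with its pins on these ridges; turned counter-clockwise it climbs 0.78 mm per 10 degrees, and past the ridge ends it drops 7 mm into the thread.
- flap (a joint): Angle of the steel discharge flap (84 mm wide, 70 high, 6 thick) outside the port, in rad: 0 = open, leaning 46 degrees outward, as it starts; 0.8 = shut, upright against the bowl. An over-centre spring snaps it from 0.4 to the nearer stop with at most 0.15 Nm (2 to 3 N at the free edge).
- flap_hinge (a point): Middle of the flap's hinge, its lower edge, which runs level along the bowl's x; 124.5 mm from the axis on the -y side, z = 88 mm. The flap can be pushed shut from outside (its -y side), up and inward along the arc of its free edge; a straight level push may bind by friction.
- flap_edge (a point): Middle of the flap's free upper edge, 70 mm from the hinge: 125 mm from the bowl's axis and z = 158 mm when shut, about 175 mm and z = 137 mm when open.
- piece0_mid (a point): A short sawn piece of bare steel square tube, 70 mm long, 28 x 28 mm, wall 3 mm, 0.16 kg, lying on the bench: the point is its centre (14 mm above the bench), x along its length. Two to four such pieces are there; None if absent.
- piece1_mid (a point): A short sawn piece of bare steel square tube, 70 mm long, 28 x 28 mm, wall 3 mm, 0.16 kg, lying on the bench: the point is its centre (14 mm above the bench), x along its length. Two to four such pieces are there; None if absent.
- piece2_mid (a point): A short sawn piece of bare steel square tube, 70 mm long, 28 x 28 mm, wall 3 mm, 0.16 kg, lying on the bench: the point is its centre (14 mm above the bench), x along its length. Two to four such pieces are there; None if absent.
- piece3_mid (a point): A short sawn piece of bare steel square tube, 70 mm long, 28 x 28 mm, wall 3 mm, 0.16 kg, lying on the bench: the point is its centre (14 mm above the bench), x along its length. Two to four such pieces are there; None if absent.
- lid_hub (a point): The lid, loose, flat on the bench: aluminium disc 233 mm across, 8 mm thick, 0.34 kg, with a black tubular hub in the middle, 57 mm outside, 47 mm bore right through, top 43 mm above the lid's underside. The point is on the hub's axis, 30 mm above the underside. Fitted, it lies on the rim with the stud through the hub: point at z = 190, hub top at 203 mm.
- nut_grip (a point): The wing knob (closed nut), standing on the bench: aluminium body 55 mm across, on top a straight wing bar 100 mm long (along x), 14 mm thick (along y), 28 mm high, 27 mm of it above the body; 76 mm tall, 0.2 kg. The point is the bar's centre, on the axis, 62 mm above the underside. Resting on the ridge ends it is at z = 285 mm, just dropped at 278, fully home on the hub at 265.
- nut_foot (a point): Centre of the wing knob's open underside. Four thread pins inside, 3 mm up, point along its +x, -x, +y, -y, so they meet the ridge ends when the bar is in line with the bowl's x or y. Set it down 20 to 60 degrees clockwise of that. 1.4 mm of play on the stud. Turned between loose fingers it drops and runs down by its own weight; from the drop to fully home is about 170 degrees.
- wrench: Bystander to be left alone: a 180 mm spanner (point under it).
- angle_iron: Bystander to be left alone: a dark 70 mm offcut of 40 mm angle iron (point at its underside).

How it is judged:
By the outcome, as a careful person would: the job done as asked, in the order asked, and still so for the second after the job is handed in, with the robot touching nothing.
Of piece0, piece1, piece2, piece3 only 2 to 4 are there at a start; the rules pass over those that are not, and their reading is None.
At some moment in a run one of piece0, piece1, piece2, piece3 may be knocked a few centimetres aside while the robot is not near it.
It also fails if it takes over 210 s, if anything falls off the work surface, if the arm or the gripper's body presses on something with over 40 N, if the wrist force passes 120 N, or if a joint passes its speed limit or range.

## Working session

There is one attempt and no reset: what is moved stays moved. The work goes in short steps, Python scripts to look and compute and a shell command to move; the robot and the scene stay as the last step left them, time stands still between calls to the robot, and variables do not carry over. Pictures are saved under pics/ and viewed, and the job is handed in when it is done.

```bash
mkdir -p pics; ls
cat > h.py <<'E'
import numpy as np, cv2, json
from scipy.spatial.transform import Rotation as Rot
from workcell import bot
def save(c,name):
    cv2.imwrite(f'pics/{name}.png', cv2.cvtColor(c['frame'],cv2.COLOR_RGB2BGR))
def Rtool(o=None):
    o=o or bot.get_obs(); return Rot.from_euler('xyz',o['tcp_rot'],degrees=True).as_matrix()
def ray(c,px,o=None):
    d=np.array([(px[0]-c['cx'])/c['fx'],(px[1]-c['cy'])/c['fy'],1.])
    if 'R' in c:
        R=np.array(c['R']);t=np.array(c['t']); return -R.T@t, R.T@d
    T=np.array(c['tool_from_camera']);Rt=Rtool(o);p=np.array(o['ee_pos'])
    return Rt@T[:3,3]+p, Rt@T[:3,:3]@d
def onz(c,px,z,o=None):
    a,d=ray(c,px,o); return a+d*(z-a[2])/d[2]
def proj(c,X,o=None):
    X=np.array(X,float)
    if 'R' in c: x=np.array(c['R'])@X+np.array(c['t'])
    else:
        T=np.array(c['tool_from_camera']); x=Rtool(o).T@(X-np.array(o['ee_pos'])); x=T[:3,:3].T@(x-T[:3,3])
    return np.array([c['fx']*x[0]/x[2]+c['cx'],c['fy']*x[1]/x[2]+c['cy']])
def px(c_): return [c_[0]*640,c_[1]*480]
def goal(pos,rpy=None,R=None):
    """print shift & rotvec in current tool axes from measured pose to goal"""
    o=bot.get_obs();Rt=Rtool(o)
    G=R if R is not None else (Rot.from_euler('xyz',rpy,degrees=True).as_matrix() if rpy is not None else Rt)
    rv=Rot.from_matrix(Rt.T@G).as_rotvec(degrees=True); s=Rt.T@(np.array(pos)-np.array(o['ee_pos']))
    print('turn',rv.round(2),'shift',s.round(4)); return rv,s
E
python3 - <<'E'
from h import *
o=bot.get_obs(); print({k:np.round(v,3) for k,v in o.items()})
print(Rtool(o).round(3))
for n in ['scene','top','wrist']:
    c=bot.camera(n); save(c,n+'0'); print(n,c['fx'],c['cx'],c['cy'],c.get('t'),c.get('R'),c.get('tool_from_camera'))
    for k in ['tumbler','stud_top','thread_start','flap_hinge','flap_edge','piece0_mid','lid_hub','nut_grip','nut_foot','wrench','angle_iron']:
        r=bot.tip_of(k,c)
        print(' ',k,[(round(a['conf'],2),np.round(px(a['centre']),1).tolist()) for a in r[:5]])
E
```

```text
pics
{'time': np.float64(0.0), 'q': array([-7.3569e+01,  5.0130e+00,  1.0033e+01,  9.5099e+01, -1.0000e-03,
        8.9999e+01]), 'qd': array([ 0.045, -0.044,  0.035, -0.053,  0.021,  0.044]), 'joint_efforts': array([ 0.0000e+00, -5.2038e+01,  4.6481e+01,  1.6000e-02,  0.0000e+00,
        0.0000e+00]), 'ee_pos': array([ 0.156, -0.527,  0.25 ]), 'tcp_rot': array([-89.641,  89.92 , 106.791]), 'wrist_force': array([-0.266, -0.642, -0.366]), 'torque': array([-0.001,  0.018, -0.053]), 'opening': np.float64(0.085)}
[[-0.     0.283 -0.959]
 [ 0.001 -0.959 -0.283]
 [-1.    -0.001  0.   ]]
scene 446.6711866360558 319.9854018976249 235.02599051771193 [ 0.06830097 -0.30750459  1.34018607] [[-0.05948445  0.99809071  0.01662916]
 [ 0.75826925  0.05601332 -0.6495308 ]
 [-0.64922211 -0.0260276  -0.76015341]] None
  tumbler [(0.93, [319.0, 286.6]), (0.59, [404.8, 261.1])]
  stud_top [(0.96, [316.3, 216.7])]
  thread_start [(0.89, [313.3, 225.1])]
  flap_hinge [(0.71, [158.5, 237.6]), (0.64, [262.9, 248.0])]
  flap_edge [(0.61, [235.5, 223.4]), (0.58, [315.7, 215.4])]
  piece0_mid [(0.63, [139.7, 276
[... 727 characters left out ...]
281.7]), (0.38, [362.9, 250.3])]
  nut_grip [(0.78, [209.0, 197.8])]
  nut_foot [(0.76, [214.0, 199.9]), (0.7, [466.6, 283.6])]
  wrench [(0.75, [233.2, 273.5])]
  angle_iron [(0.55, [376.5, 205.9])]
wrist 431.71617724262313 317.281698616492 235.70196019224775 None None [[-2.51247163e-04 -3.00391404e-01  9.53815989e-01 -1.22400629e-01]
 [ 9.99999967e-01 -1.16924370e-04  2.26588862e-04 -1.21034935e-03]
 [ 4.34589875e-05  9.53816015e-01  3.00391424e-01 -7.62448114e-02]
 [ 0.00000000e+00  0.00000000e+00  0.00000000e+00  1.00000000e+00]]
  tumbler []
  stud_top []
  thread_start []
  flap_hinge []
  flap_edge []
  piece0_mid []
  lid_hub []
  nut_grip []
  nut_foot []
  wrench []
  angle_iron []
```

View pics/scene0.png

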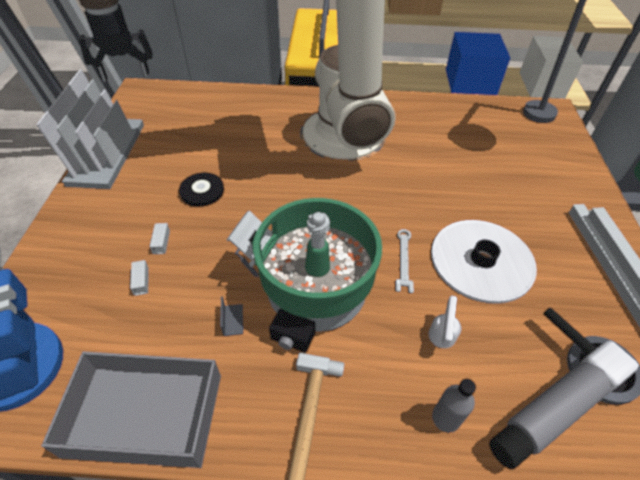

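View pics/top0.png

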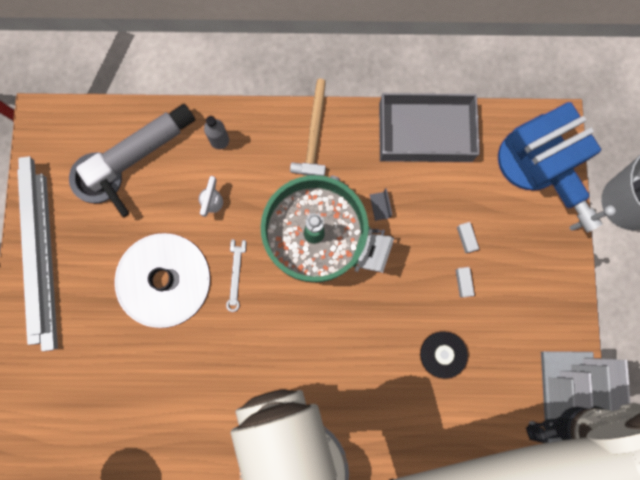

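View pics/wrist0.png

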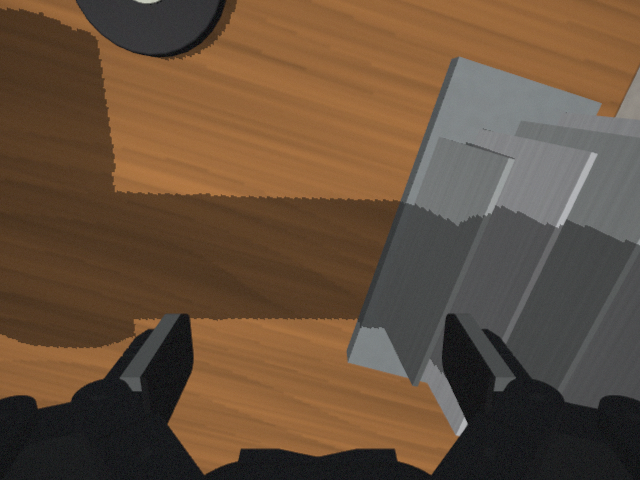

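Two tube pieces lie at top-view (468,237) and (466,282). The bowl is at (316,228) with its flap at (378,252), the lid hub at (161,280), the knob at (209,198), the spanner at (235,275) and the angle iron at (382,205). Next I triangulate these.

```bash
cat >> h.py <<'E'
def tri(obs):
    A=np.zeros((3,3));b=np.zeros(3);L=[]
    for c,p,o in obs:
        a,d=ray(c,p,o);d=d/np.linalg.norm(d);P=np.eye(3)-np.outer(d,d);A+=P;b+=P@a;L.append((a,d))
    X=np.linalg.solve(A,b); return X,[np.linalg.norm((np.eye(3)-np.outer(d,d))@(X-a)) for a,d in L]
E
python3 - <<'E'
from h import *
s=bot.camera('scene');t=bot.camera('top')
print('bowl from stud top', onz(s,[316.3,216.7],.235), onz(t,[312.5,220],.235))
print('hinge top',onz(t,[364.5,251.9],.088),'scene',onz(s,[262.9,248],.088))
print('edge top',onz(t,[383.1,253.3],.137),onz(s,[235.5,223.4],.137))
print('lid',onz(t,[161.4,281.7],.03),onz(s,[481.1,251.7],.03))
print('nut grip',onz(t,[209,197.8],.062),onz(t,[214,199.9],0),onz(s,[438.7,337.9],0))
# refine images
g=cv2.cvtColor(t['frame'],cv2.COLOR_RGB2BGR)
cv2.imwrite('pics/topz1.png',cv2.resize(g[150:350,110:310],None,fx=3,fy=3,interpolation=cv2.INTER_CUBIC)[:600])
cv2.imwrite('pics/topz2.png',cv2.resize(g[160:310,250:500],None,fx=3.2,fy=3.2,interpolation=cv2.INTER_CUBIC))
# pieces: bright grey region
for nm,box,c in [('A',(450,215,490,258),t),('B',(450,260,485,305),t),('As',(145,218,175,258),s),('Bs',(125,255,155,300),s)]:
    f=c['frame'][box[1]:box[3],box[0]:box[2]].astype(int)
    m=((f.max(2)-f.min(2))<30)&(f.mean(2)>90)
    n,l,st,ce=cv2.connectedComponentsWithStats(m.astype(np.uint8)); i=1+np.argmax(st[1:,4])
    ys,xs=np.nonzero(l==i); r=cv2.minAreaRect(np.c_[xs,ys].astype(np.float32)); 
    cen=np.array(r[0])+box[:2]; pts=cv2.boxPoints(r)+np.array(box[:2])
    print(nm,len(xs),cen,r[1],r[2],'onz28',onz(c,cen,.028 if c is t else .02), )
    P=np.array([onz(c,p,.028) for p in pts]); e1=P[1]-P[0];e2=P[2]-P[1]; e=e1 if np.linalg.norm(e1)>np.linalg.norm(e2) else e2
    print('  len',np.linalg.norm(e1),np.linalg.norm(e2),'yaw',np.degrees(np.arctan2(e[1],e[0]))%180)
E
```

```text
bowl from stud top [ 0.56717921 -0.04511187  0.235     ] [ 0.56188468 -0.03859744  0.235     ]
hinge top [ 0.51576856 -0.16347251  0.088     ] scene [ 0.52838205 -0.15804965  0.088     ]
edge top [ 0.50551774 -0.20179411  0.137     ] [ 0.50733604 -0.21335012  0.137     ]
lid [0.44581101 0.32927265 0.03      ] [0.45712046 0.32410206 0.03      ]
nut grip [0.65029372 0.21564467 0.062     ] [0.65980452 0.21315111 0.        ] [0.66428995 0.21172146 0.        ]
A 398 [467.64999962 237.44999886] (28.460494995117188, 14.230247497558594) 71.56504821777344 onz28 [ 0.56378641 -0.42583697  0.028     ]
  len 0.03614144376616834 0.07093727269748494 yaw 16.23538545139877
B 405 [464.60999966 281.77000046] (28.567115783691406, 14.566399574279785) 81.8698959350586 onz28 [ 0.45315076 -0.41437153  0.028     ]
  len 0.03618977638226196 0.06996814691242317 yaw 6.018213528525337
As 458 [159.1760006 238.0320015] (16.27857780456543, 31.66272735595703) 10.304845809936523 onz28 [ 0.46249242 -0.41471834  0.02      ]
  len 0.09445462863819927 0.040638438268350736 yaw 9.471770976185013
Bs 551 [138.5 277. ] (34.0, 17.0) 90.0 onz28 [ 0.57362724 -0.42687697  0.02      ]
  len 0.037120113157573506 0.09099792063537174 yaw 17.46805656903826
```

Run:
```python
import cv2,numpy as np
a=cv2.imread('pics/topz2.png');print(a.shape)
```

```text
(480, 800, 3)
```

View pics/topz2.png

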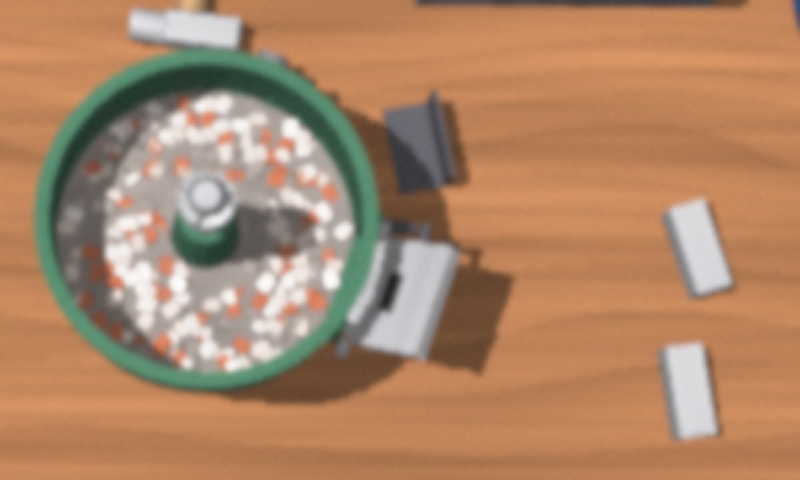

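View pics/topz1.png

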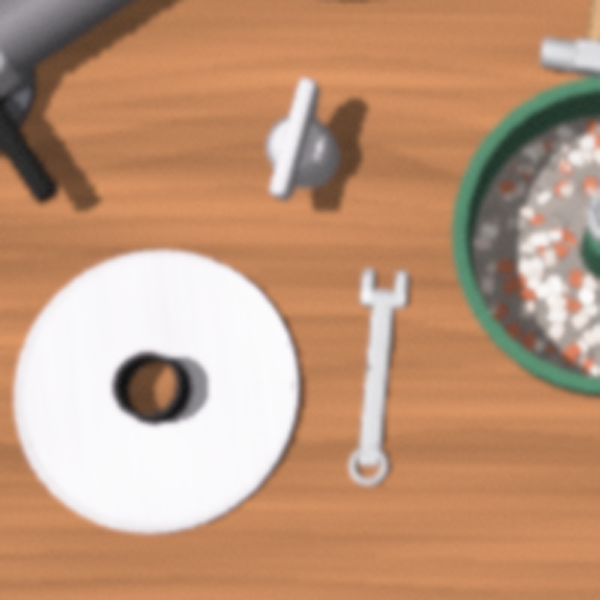

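Top zoom: the flap's free edge runs from (460,250) to (425,358) in zoom pixels. The bowl rim is clean enough to fit.

Run:
```python
from h import *
from scipy.optimize import least_squares
s=bot.camera('scene');t=bot.camera('top')
def rim(c,box):
    hsv=cv2.cvtColor(c['frame'],cv2.COLOR_RGB2HSV)
    m=cv2.inRange(hsv,(60,90,50),(95,255,255)); k=np.zeros_like(m);k[box[1]:box[3],box[0]:box[2]]=1;m*=k
    cs,_=cv2.findContours(m,cv2.RETR_EXTERNAL,cv2.CHAIN_APPROX_NONE); cc=max(cs,key=len)[:,0,:]
    return cc,cv2.convexHull(cc)[:,0,:]
for c,b,n in [(t,(250,160,380,300),'t'),(s,(245,190,390,330),'s')]:
    cc,h=rim(c,b)
    pts=cc.astype(float)
    if n=='s': pts=pts[pts[:,1]<245]   # upper rim part only
    P=np.array([onz(c,p,.160)[:2] for p in pts])
    f=lambda v:np.hypot(P[:,0]-v[0],P[:,1]-v[1])-v[2]
    r=least_squares(f,[.56,-.04,.119],loss='soft_l1',f_scale=.001); print(n,r.x,np.sqrt(np.mean(r.fun**2)))
    f=lambda v:np.hypot(P[:,0]-v[0],P[:,1]-v[1])-.119
    r=least_squares(f,[.56,-.04],loss='soft_l1',f_scale=.001); print(n,r.x)
off=np.array([250,160])
a=onz(t,off+np.array([460,250])/3.2,.137);b=onz(t,off+np.array([425,358])/3.2,.137)
print(a,b,np.linalg.norm(a-b),'bowl yaw',np.degrees(np.arctan2(*(a-b)[[1,0]])), (a+b)/2)
# lid
for c,box in [(t,(105,220,220,340)),(s,(420,210,545,310))]:
    f=c['frame'].astype(int);m=((f.min(2)>175)&((f.max(2)-f.min(2))<40)).astype(np.uint8)*255;k=np.zeros_like(m);k[box[1]:box[3],box[0]:box[2]]=1;m*=k
    cs,_=cv2.findContours(m,cv2.RETR_EXTERNAL,cv2.CHAIN_APPROX_NONE); cc=max(cs,key=len)[:,0,:].astype(float)
    P=np.array([onz(c,p,.008)[:2] for p in cc])
    f=lambda v:np.hypot(P[:,0]-v[0],P[:,1]-v[1])-v[2]
    r=least_squares(f,[.45,.33,.116],loss='soft_l1',f_scale=.001); print('lid',r.x,np.sqrt(np.mean(r.fun**2)))
# nut bar: zoom pts topz1 (offset 110,150 scale 3) 
a=onz(t,np.array([110,150])+np.array([308,82])/3,.076);b=onz(t,np.array([110,150])+np.array([280,194])/3,.076);print('nut',a,b,(a+b)/2,np.linalg.norm(a-b),np.degrees(np.arctan2(*(a-b)[[1,0]])))
```

```text
t [ 0.56006634 -0.04314292  0.11820504] 0.0012325949112625837
t [ 0.55991346 -0.04329382]
s [ 0.56842218 -0.04242597  0.1206544 ] 0.0011606994616219727
s [ 0.56636619 -0.04228555]
[ 0.54114333 -0.22677889  0.137     ] [ 0.46263517 -0.2006463   0.137     ] 0.08274323454566641 bowl yaw -18.410771147631266 [ 0.50188925 -0.21371259  0.137     ]
lid [0.4536976  0.33450678 0.1161112 ] 0.0006831784955717438
lid [0.45519564 0.33538293 0.11592015] 0.0007960888355963894
nut [0.69849486 0.20631792 0.076     ] [0.60484295 0.22533846 0.076     ] [0.65166891 0.21582819 0.076     ] 0.09556390936731414 -11.480514999969703
```

```bash
cat >> h.py <<'E'
def down(zang):  # tool pointing down, tool z at world angle zang (deg)
    a=np.radians(zang); z=np.array([np.cos(a),np.sin(a),0]);x=np.array([0,0,-1.]);return np.c_[x,np.cross(z,x),z]
B=np.array([.562,-.043]); BY=-18.4
def bf(r,ang,z): # bowl-frame polar (deg) -> world
    a=np.radians(ang+BY); return np.array([B[0]+r*np.cos(a),B[1]+r*np.sin(a),z])
E
python3 - <<'E'
from h import *
print(bf(.215,-90,.25)); goal(bf(.215,-90,.25),R=down(-18.4))
E
```

```text
[ 0.49413546 -0.24700834  0.25      ]
turn [-145.17   -0.      0.  ] shift [ 3.000e-04 -1.733e-01 -4.041e-01]
```

```bash
python3 -m handwheel '[[-20,0,0,0,-0.03,-0.06,1],[-40,0,0,0,-0.06,-0.12,1],[-60,0,0,0,-0.08,-0.17,1],[-80,0,0,0,-0.1,-0.22,1],[-100,0,0,0,-0.12,-0.28,1],[-120,0,0,0,-0.14,-0.33,1],[-145.2,0,0,0,-0.173,-0.404,1],[-145.2,0,0,0,-0.173,-0.404,1],[-145.2,0,0,0,-0.173,-0.404,1],[-145.2,0,0,0,-0.173,-0.404,1],[-145.2,0,0,0,-0.173,-0.404,1],[-145.2,0,0,0,-0.173,-0.404,1],[-145.2,0,0,0,-0.173,-0.404,1],[-145.2,0,0,0,-0.173,-0.404,1],[-145.2,0,0,0,-0.173,-0.404,1],[-145.2,0,0,0,-0.173,-0.404,1],[-145.2,0,0,0,-0.173,-0.404,1]]' 60
python3 - <<'E'
from h import *
o=bot.get_obs();print(o['ee_pos'],o['q'].round(1) if hasattr(o['q'],'round') else o['q'],o['opening']);goal(bf(.215,-90,.131),R=down(-18.4))
w=bot.camera('wrist');save(w,'w1')
for k in ['flap_hinge','flap_edge','stud_top']:
    print(k,[(round(a['conf'],2),np.round(px(a['centre']),1).tolist()) for a in bot.tip_of(k,w)[:3]])
print(proj(w,bf(.175,-90,.137),o),proj(w,bf(.1245,-90,.088),o))
E
```

```text
time: 4.12
ee_pos: [0.4941, -0.2473, 0.2503]
tcp_rot: [169.9, 90.0, 151.4]
wrist_force: [0.0, -0.4, 0.1]
opening: 0.0001
[ 0.4941333  -0.24730712  0.25027257] [-26.6   5.3  10.5  95.1   0.   -8.1] 0.0001179401702900636
turn [-0.04 -0.   -0.  ] shift [ 1.193e-01  3.000e-04 -1.000e-04]
flap_hinge [(0.76, [453.7, 216.1])]
flap_edge [(0.88, [392.6, 240.7])]
stud_top []
[386.28381117 241.66962509] [449.28529046 219.09402486]
```

View pics/w1.png

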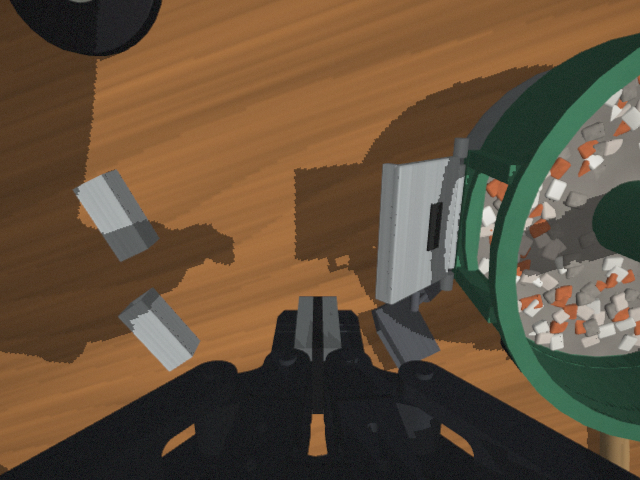

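Wrist view: the flap's free edge runs (384,164)–(377,303) and the closed fingertips are at (318,310). I refine yaw and bowl centre from this view before descending.

Run:
```python
from h import *
from scipy.optimize import least_squares
o=bot.get_obs();w=bot.camera('wrist')
for z in (.135,.139):
    a=onz(w,[384,164],z,o);b=onz(w,[377,303],z,o);print(a,b,np.linalg.norm(a-b),np.degrees(np.arctan2(*(b-a)[[1,0]])),(a+b)/2)
m=(a+b)/2
# rim outer edge points at z=.160 : from green mask leftmost
hsv=cv2.cvtColor(w['frame'],cv2.COLOR_RGB2HSV);g=cv2.inRange(hsv,(60,90,110),(90,255,255))
cv2.imwrite('pics/g.png',g)
P=[]
for r in list(range(60,140,6))+list(range(320,440,6)):
    c=np.nonzero(g[r])[0]
    c=c[c>460]
    if len(c): P.append((r,c[0]))
print(P)
```

```text
[ 0.46379669 -0.19800424  0.135     ] [ 0.54347237 -0.22485873  0.135     ] 0.08407958295273721 -18.62625822960655 [ 0.50363453 -0.21143149  0.135     ]
[ 0.46306397 -0.19840929  0.139     ] [ 0.54139869 -0.2248118   0.139     ] 0.08266450870522268 -18.626258229606528 [ 0.50223133 -0.21161054  0.139     ]
[(60, np.int64(623)), (66, np.int64(615)), (72, np.int64(607)), (78, np.int64(600)), (84, np.int64(594)), (90, np.int64(588)), (96, np.int64(582)), (102, np.int64(576)), (108, np.int64(570)), (114, np.int64(565)), (120, np.int64(560)), (126, np.int64(555)), (132, np.int64(551)), (138, np.int64(546)), (320, np.int64(489)), (326, np.int64(502)), (332, np.int64(504)), (338, np.int64(506)), (344, np.int64(508)), (350, np.int64(510)), (356, np.int64(514)), (362, np.int64(517)), (368, np.int64(520)), (374, np.int64(524)), (380, np.int64(529)), (386, np.int64(534)), (392, np.int64(538)), (398, np.int64(545)), (404, np.int64(552)), (410, np.int64(560)), (416, np.int64(570)), (422, np.int64(580)), (428, np.int64(595)), (434, np.int64(614))]
```

View pics/g.png

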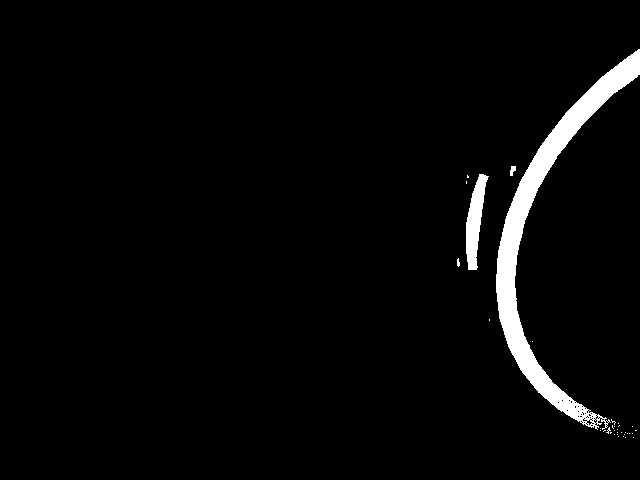

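```bash
cat >> h.py <<'E'
from scipy.optimize import least_squares
def fitrim(w,o,z=.160,r=.119):
    hsv=cv2.cvtColor(w['frame'],cv2.COLOR_RGB2HSV);g=cv2.inRange(hsv,(60,90,110),(90,255,255))
    n,l,st,ce=cv2.connectedComponentsWithStats(g); g=(l==1+np.argmax(st[1:,4])).astype(np.uint8)
    cs,_=cv2.findContours(g,cv2.RETR_EXTERNAL,cv2.CHAIN_APPROX_NONE);cc=max(cs,key=len)[:,0,:].astype(float)
    cc=cc[(cc[:,0]>2)&(cc[:,0]<637)&(cc[:,1]>2)&(cc[:,1]<425)]
    P=np.array([onz(w,p,z,o)[:2] for p in cc])
    f=lambda v:np.minimum(abs(np.hypot(P[:,0]-v[0],P[:,1]-v[1])-.119),abs(np.hypot(P[:,0]-v[0],P[:,1]-v[1])-.112))
    s=least_squares(f,[.562,-.043],loss='soft_l1',f_scale=.001);return s.x,np.sqrt(np.mean(s.fun**2))
BY=-18.6
E
python3 - <<'E'
from h import *
o=bot.get_obs();w=bot.camera('wrist');print(fitrim(w,o))
E
```

```text
(array([ 0.5616444 , -0.04296079]), np.float64(0.0014522999275158291))
```

```bash
python3 -m handwheel '[[0,0,0,0.06,0,0,1],[0,0,0,0.119,0,0,1],[0,0,0,0.119,0,0,1],[0,0,0,0.119,0.01,0,1],[0,0,0,0.119,0.02,0,1],[0,0,0,0.119,0.024,0,1],[0,0,0,0.119,0.028,0,1],[0,0,0,0.119,0.028,0,1]]' 60
python3 - <<'E'
from h import *
w=bot.camera('wrist');save(w,'w2')
o=bot.get_obs();print(o['ee_pos'],o['wrist_force'])
E
```

```text
time: 5.42
ee_pos: [0.5034, -0.2216, 0.1325]
tcp_rot: [-48.1, 89.8, -66.5]
wrist_force: [-0.3, -5.0, 4.7]
opening: -0.0002
[ 0.50334026 -0.22160401  0.13246921] [-0.3915879  -5.14049874  3.63027323]
```

View pics/w2.png

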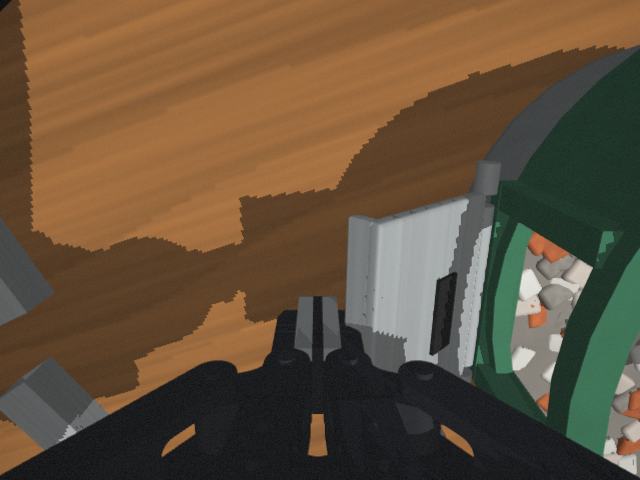

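```bash
python3 -m handwheel '[[0,0,0,-0.005,0.005,0,1],[0,0,0,-0.009,0.010,0,1],[0,0,0,-0.012,0.0155,0,1],[0,0,0,-0.015,0.021,0,1],[0,0,0,-0.0172,0.0265,0,1]]' 60
python3 -m handwheel '[[0,0,0,-0.002,0.006,0,1],[0,0,0,-0.003,0.012,0,1],[0,0,0,-0.003,0.012,0,1]]' 60
python3 - <<'E'
from h import *
w=bot.camera('wrist');save(w,'w3')
o=bot.get_obs();print(o['ee_pos'],o['wrist_force'])
E
```

```text
time: 6.1
ee_pos: [0.5114, -0.195, 0.1485]
tcp_rot: [137.3, 90.0, 118.9]
wrist_force: [-0.1, 0.2, 0.4]
opening: -0.0
time: 6.48
ee_pos: [0.5152, -0.1837, 0.1514]
tcp_rot: [142.8, 90.0, 124.5]
wrist_force: [-0.3, 0.3, -0.1]
opening: -0.0001
[ 0.51515462 -0.18393543  0.15139829] [-0.55417898 -1.53616805  0.66252476]
```

View pics/w3.png

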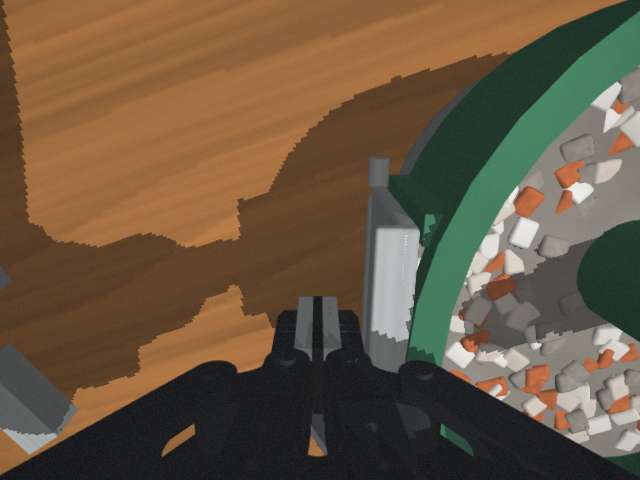

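The flap is upright against the bowl, so it has snapped shut. I back off and go to look at the pieces.

Run:
```python
from h import *
goal([.51,-.42,.27],R=down(12))
```

```text
turn [-3.034e+01 -1.000e-02 -0.000e+00] shift [-0.1186 -0.2257  0.0694]
```

```bash
python3 -m handwheel '[[0,0,0,0,-0.04,0,0.5],[0,0,0,-0.05,-0.08,0.02,-0.3],[-10,0,0,-0.1186,-0.13,0.04,-0.3],[-20,0,0,-0.1186,-0.18,0.06,-0.3],[-30,0,0,-0.1186,-0.2257,0.069,-0.3],[-30.3,0,0,-0.1186,-0.2257,0.069,-0.3],[-30.3,0,0,-0.1186,-0.2257,0.069,-0.3],[-30.3,0,0,-0.1186,-0.2257,0.069,-0.3]]' 60
cat >> h.py <<'E'
def quad(w,o,mask,zt,roi=None):
    pass
E
python3 - <<'E'
from h import *
o=bot.get_obs();w=bot.camera('wrist');save(w,'w4');print(o['ee_pos'])
r=bot.tip_of('piece0_mid',w)
for a in r[:5]:
    print(round(a['conf'],2),np.round(px(a['centre']),1),onz(w,px(a['centre']),.014,o))
t=bot.camera('top');save(t,'t4')
for n in ['piece0_mid','flap_edge']:
  print(n,[(round(a['conf'],2),np.round(px(a['centre']),1)) for a in bot.tip_of(n,t)[:5]])
E
```

```text
time: 7.52
ee_pos: [0.5096, -0.4191, 0.2704]
tcp_rot: [-14.8, 90.0, -2.9]
wrist_force: [0.8, 0.3, -0.2]
opening: 0.0554
[ 0.50961847 -0.41912601  0.27041201]
0.87 [295.5 249.5] [ 0.56779528 -0.4264602   0.014     ]
0.24 [484.  355.8] [ 0.63995886 -0.21868335  0.014     ]
piece0_mid [(0.74, array([466.2, 238.8]))]
flap_edge [(0.54, array([363. , 250.6])), (0.53, array([367.3, 243.9])), (0.45, array([466.1, 237. ]))]
```

View pics/w4.png

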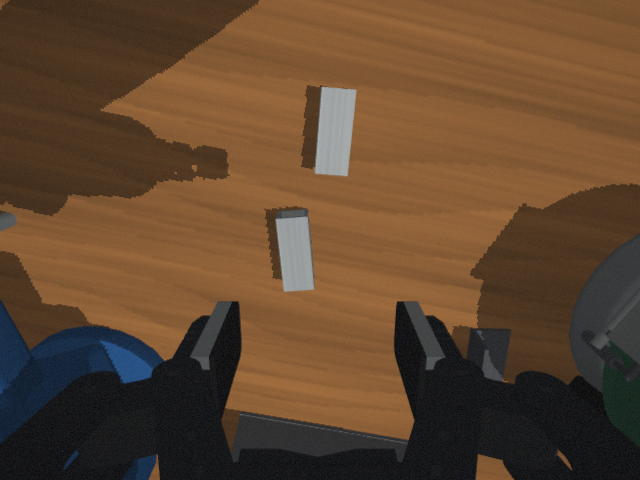

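View pics/t4.png

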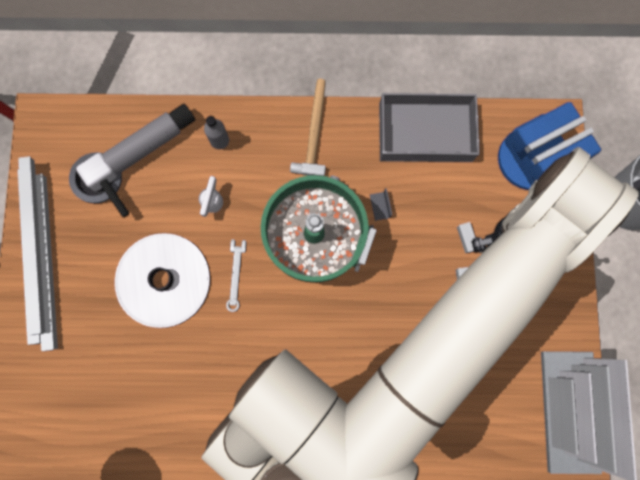

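Wrist view: the top faces of the two pieces are centred near (295,254) and (335,131). The flap stays shut in the top view at (367,247).

```bash
cat >> h.py <<'E'
def piece(w,o,near,zt=.028,thr=135):
    f=w['frame'].astype(int); m=(((f.max(2)-f.min(2))<25)&(f.mean(2)>thr)).astype(np.uint8)
    n,l,st,ce=cv2.connectedComponentsWithStats(m); i=l[int(near[1]),int(near[0])]
    ys,xs=np.nonzero(l==i)
    P=np.array([onz(w,[a,b],zt,o)[:2] for a,b in zip(xs,ys)])
    (c,sz,ang)=cv2.minAreaRect((P*1000).astype(np.float32)); b=cv2.boxPoints((c,sz,ang))
    e=b[1]-b[0];e2=b[2]-b[1]; e=e if np.linalg.norm(e)>np.linalg.norm(e2) else e2
    yaw=np.degrees(np.arctan2(e[1],e[0])); yaw=(yaw+90)%180-90
    print('piece',np.round(c,1),np.round(sz,1),'yaw',round(yaw,1),'n',len(xs),'mean',P.mean(0).round(4)); return np.array(c)/1000,yaw
E
python3 - <<'E'
from h import *
o=bot.get_obs();w=bot.camera('wrist')
print(w['frame'][254,295],w['frame'][131,335],w['frame'][212,293])
a,ya=piece(w,o,[295,254]);b,yb=piece(w,o,[335,131])
goal([a[0],a[1],.10],R=down(ya))
E
```

```text
[153 158 158] [161 168 168] [85 87 88]
piece [ 567.8 -426.2] [69.2 27.5] yaw 16.6 n 2215 mean [ 0.5669 -0.4265]
piece [ 455.8 -414.7] [69.4 27.7] yaw 7.3 n 2901 mean [ 0.4548 -0.4149]
turn [-4.6   0.01  0.02] shift [ 0.1704 -0.0184  0.0555]
```

```bash
python3 -m handwheel '[[-4.6,0,0,0.06,-0.0184,0.0555,-0.3],[-4.6,0,0,0.12,-0.0184,0.0555,-0.3],[-4.6,0,0,0.17,-0.0184,0.0555,-0.3],[-4.6,0,0,0.21,-0.0184,0.0555,-0.3],[-4.6,0,0,0.242,-0.0184,0.0555,-0.3],[-4.6,0,0,0.242,-0.0184,0.0555,-0.3],[-4.6,0,0,0.242,-0.0184,0.0555,1],[-4.6,0,0,0.242,-0.0184,0.0555,1],[-4.6,0,0,0.242,-0.0184,0.0555,1],[-4.6,0,0,0.242,-0.0184,0.0555,1],[-4.6,0,0,0.142,-0.0184,0.0555,1],[-4.6,0,0,0.042,-0.0184,0.0555,1],[-4.6,0,0,0.0,-0.0184,0.0555,1],[-4.6,0,0,0.0,-0.0184,0.0555,1]]' 50
python3 - <<'E'
from h import *
o=bot.get_obs();w=bot.camera('wrist');save(w,'w5');print(o['ee_pos'],o['opening'])
# place piece A at bowl side world -y: r .069
g=[B[0],B[1]-.069]; print(g)
goal([g[0],g[1],.25],R=down(90))
E
```

```text
time: 9.57
ee_pos: [0.5673, -0.4265, 0.2739]
tcp_rot: [-52.9, 89.8, -36.3]
wrist_force: [0.4, -0.3, -1.4]
opening: 0.027
[ 0.56731169 -0.42648551  0.27388192] 0.027032979371556708
[np.float64(0.562), np.float64(-0.112)]
turn [-73.47  -0.     0.75] shift [0.0298 0.3038 0.0839]
```

View pics/w5.png

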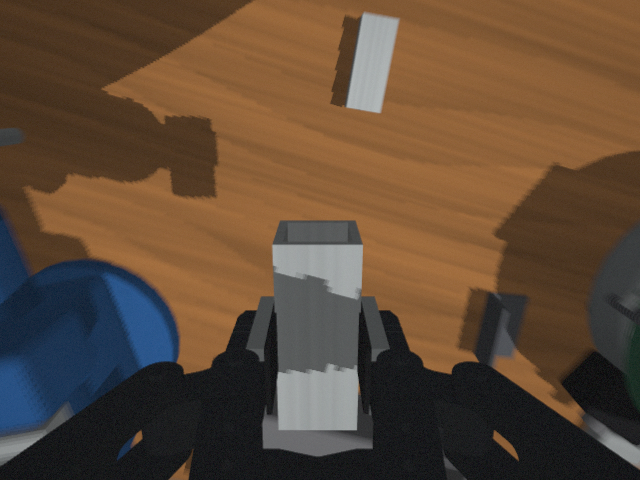

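```bash
python3 -m handwheel '[[-10,0,0,0,0.04,0.01,1],[-20,0,0,0,0.08,0.02,1],[-30,0,0,0,0.12,0.03,1],[-40,0,0,0.01,0.16,0.04,1],[-50,0,0,0.02,0.2,0.05,1],[-60,0,0,0.03,0.25,0.07,1],[-70,0,0,0.03,0.3038,0.0839,1],[-73.5,0,0.4,0.03,0.3038,0.0839,1],[-73.5,0,0.4,0.03,0.3038,0.0839,1],[-73.5,0,0.4,0.03,0.3038,0.0839,1]]' 50
python3 - <<'E'
from h import *
o=bot.get_obs();w=bot.camera('wrist');save(w,'w6');print(o['ee_pos'],o['opening'],fitrim(w,o))
goal([.562,-.112,.118],R=down(90))
E
```

```text
time: 10.88
ee_pos: [0.5616, -0.1121, 0.2403]
tcp_rot: [52.5, 89.7, 142.4]
wrist_force: [0.1, -0.4, -1.5]
opening: 0.0269
[ 0.56157198 -0.11207755  0.24025315] 0.026859536952471574 (array([ 0.5643606 , -0.04179973]), np.float64(0.001507456968216366))
turn [-0.09  0.22 -0.28] shift [ 0.1222 -0.0011 -0.0003]
```

View pics/w6.png

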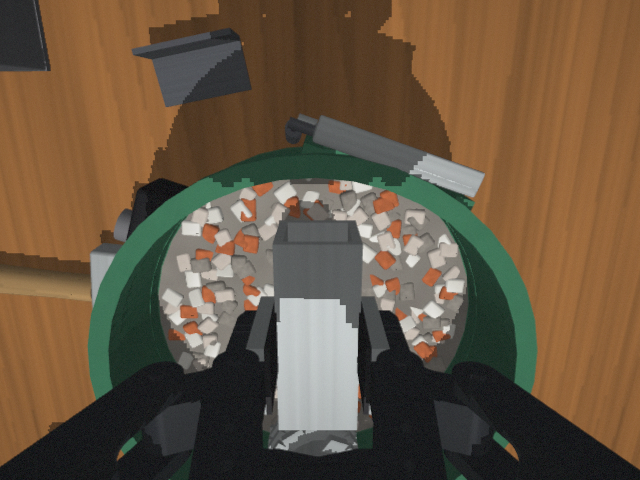

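```bash
python3 -m handwheel '[[0,0,0,0.05,0,0,1],[0,0,0,0.09,0,0,1],[0,0,0,0.11,0,0,1],[0,0,0,0.122,0,0,1],[0,0,0,0.122,0,0,1],[0,0,0,0.122,0,0,1]]' 50
```

```text
time: 11.68
ee_pos: [0.5614, -0.1114, 0.1192]
tcp_rot: [45.7, 89.7, 135.7]
wrist_force: [0.4, -0.8, -1.1]
opening: 0.0264
```

```bash
python3 -m handwheel '[[0,0,0,0.003,0,0,1],[0,0,0,0.006,0,0,1],[0,0,0,0.006,0,0,0],[0,0,0,0.006,0,0,0],[0,0,0,0.006,0,0,0]]' 50
python3 -m handwheel '[[0,0,0,-0.04,0,0,0],[0,0,0,-0.1,0,0,0],[0,0,0,-0.14,0,0,0],[0,0,0,-0.14,0,0,0]]' 50
python3 - <<'E'
from h import *
o=bot.get_obs();w=bot.camera('wrist');save(w,'w7');print(o['ee_pos'],o['opening'])
t=bot.camera('top');save(t,'t7')
# move to look at piece B
goal([.40,-.41,.27],R=down(8))
E
```

```text
time: 12.3
ee_pos: [0.5609, -0.111, 0.112]
tcp_rot: [53.4, 89.6, 143.5]
wrist_force: [-0.2, 0.2, 0.4]
opening: 0.0426
time: 12.8
ee_pos: [0.5627, -0.1118, 0.2556]
tcp_rot: [-6.0, 89.8, 84.1]
wrist_force: [0.7, -1.0, -0.8]
opening: 0.0426
[ 0.56269732 -0.11181585  0.25561256] 0.04261618592801307
turn [ 8.203e+01 -3.000e-02 -4.000e-01] shift [-0.0186  0.162  -0.2982]
```

View pics/w7.png

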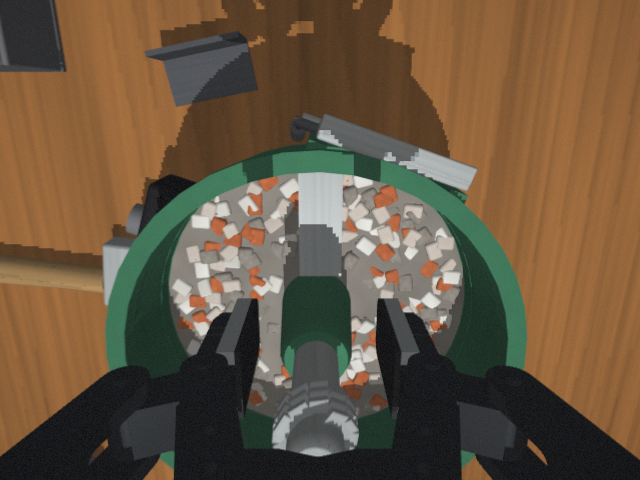

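View pics/t7.png

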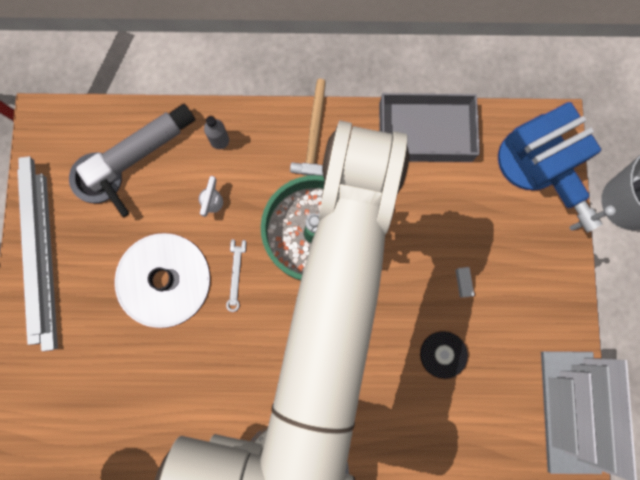

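Piece A lies radially in the trough at wrist (320,235), and piece B is still at top-view (466,282). I raise the tool and go to B.

```bash
python3 -m handwheel '[[0,0,0,-0.02,0,-0.06,-0.3],[10,0,0,-0.02,0.02,-0.12,-0.3],[20,0,0,-0.02,0.05,-0.18,-0.3],[40,0,0,-0.02,0.08,-0.22,-0.3],[60,0,0,-0.02,0.12,-0.26,-0.3],[82,0,0,-0.02,0.162,-0.298,-0.3],[82,0,0,-0.02,0.162,-0.298,-0.3],[82,0,0,-0.02,0.162,-0.298,-0.3],[82,0,0,-0.02,0.162,-0.298,-0.3],[82,0,0,-0.02,0.162,-0.298,-0.3],[82,0,0,-0.02,0.162,-0.298,-0.3]]' 50
python3 - <<'E'
from h import *
o=bot.get_obs();w=bot.camera('wrist');save(w,'w8');print(o['ee_pos'])
p=proj(w,[.455,-.415,.028],o);print(p)
a,ya=piece(w,o,p)
goal([a[0],a[1],.028],R=down(ya))
E
```

```text
time: 14.28
ee_pos: [0.3998, -0.4096, 0.2708]
tcp_rot: [133.2, 89.5, 141.4]
wrist_force: [-0.1, 0.1, 1.3]
opening: 0.0556
[ 0.39979144 -0.40956716  0.2708495 ]
[299.82129205 254.53848818]
piece [ 455.3 -414.6] [69.2 27.4] yaw 7.0 n 2248 mean [ 0.4546 -0.415 ]
turn [ 1.24 -0.3  -0.31] shift [ 0.2427 -0.0141  0.0555]
```

View pics/w8.png

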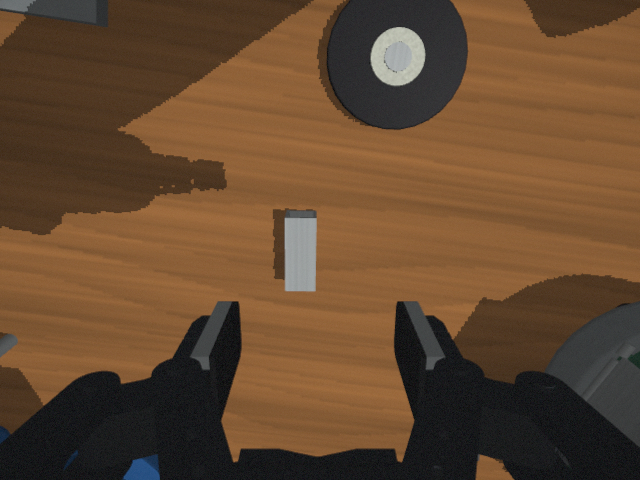

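Piece B is at wrist (300,254) and still in place. Grasping it.

```bash
python3 -m handwheel '[[1,0,0,0.06,-0.014,0.0555,-0.3],[1,0,0,0.12,-0.014,0.0555,-0.3],[1,0,0,0.17,-0.014,0.0555,-0.3],[1,0,0,0.21,-0.014,0.0555,-0.3],[1,0,0,0.242,-0.014,0.0555,-0.3],[1,0,0,0.242,-0.014,0.0555,-0.3],[1,0,0,0.242,-0.014,0.0555,1],[1,0,0,0.242,-0.014,0.0555,1],[1,0,0,0.242,-0.014,0.0555,1],[1,0,0,0.242,-0.014,0.0555,1],[1,0,0,0.142,-0.014,0.0555,1],[1,0,0,0.042,-0.014,0.0555,1],[1,0,0,0.0,-0.014,0.0555,1],[1,0,0,0.0,-0.014,0.0555,1]]' 50
python3 - <<'E'
from h import *
o=bot.get_obs();w=bot.camera('wrist');save(w,'w9')
goal([.563-.069,-.0425,.25],R=down(0))
E
```

```text
time: 16.08
ee_pos: [0.4567, -0.4157, 0.2749]
tcp_rot: [139.1, 89.8, 146.1]
wrist_force: [0.3, -0.6, -0.7]
opening: 0.0271
turn [7.04 0.16 0.21] shift [0.0312 0.3665 0.0822]
```

View pics/w9.png

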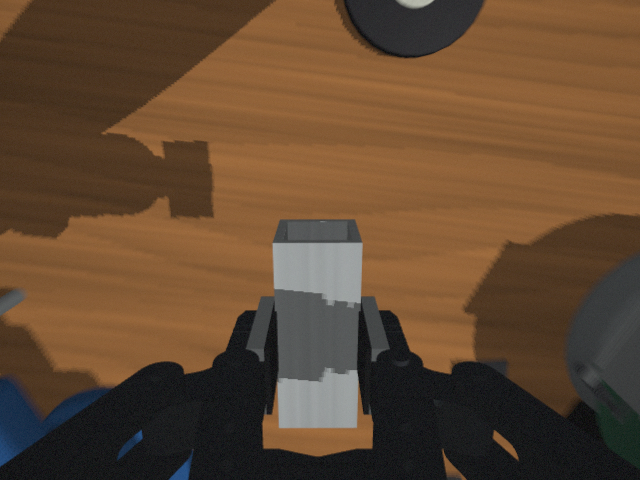

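```bash
python3 -m handwheel '[[2,0,0,0,0.06,0,1],[4,0,0,0,0.12,0,1],[7,0,0,0,0.18,0.02,1],[7,0,0,0,0.24,0.04,1],[7,0,0,0.01,0.3,0.06,1],[7,0,0,0.03,0.3665,0.082,1],[7,0,0,0.03,0.3665,0.082,1],[7,0,0,0.03,0.3665,0.082,1]]' 50
python3 - <<'E'
from h import *
o=bot.get_obs();w=bot.camera('wrist');save(w,'w10');print(o['ee_pos'],fitrim(w,o))
goal([.563-.069,-.0425,.113],R=down(0))
E
```

```text
time: 17.12
ee_pos: [0.4931, -0.0415, 0.2428]
tcp_rot: [144.7, 89.6, 144.8]
wrist_force: [0.7, -0.1, -0.7]
opening: 0.0267
[ 0.49309655 -0.04146637  0.24283084] (array([ 0.56049546, -0.04046855]), np.float64(0.0014927836413166176))
turn [ 0.06 -0.27 -0.2 ] shift [ 0.1301 -0.0006  0.0015]
```

View pics/w10.png

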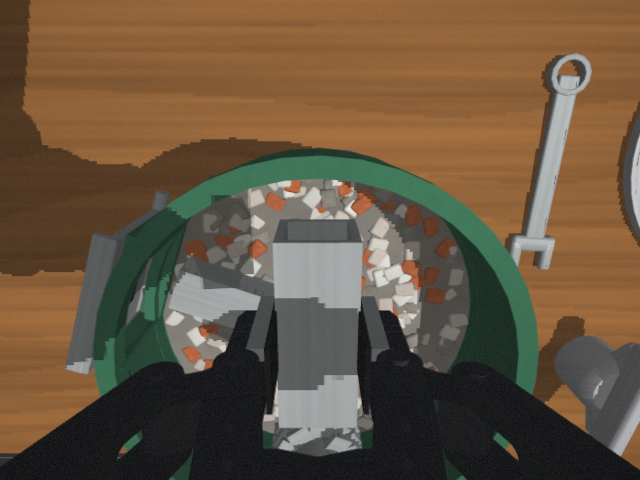

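```bash
python3 -m handwheel '[[0,0,0,0.05,0,0,1],[0,0,0,0.09,0,0,1],[0,0,0,0.115,0,0,1],[0,0,0,0.127,0,0,1],[0,0,0,0.13,0,0,1],[0,0,0,0.13,0,0,1],[0,0,0,0.13,0,0,1]]' 50
python3 -m handwheel '[[0,0,0,0,0,0,0],[0,0,0,0,0,0,0],[0,0,0,0,0,0,0],[0,0,0,-0.05,0,0,0],[0,0,0,-0.1,0,0,0],[0,0,0,-0.15,0,0,0],[0,0,0,-0.15,0,0,0],[0,0,0,-0.19,0,-0.06,0],[0,0,0,-0.19,0,-0.12,-1],[0,0,0,-0.19,0,-0.12,-1],[0,0,0,-0.19,0,-0.12,-1]]' 50
python3 - <<'E'
from h import *
o=bot.get_obs();w=bot.camera('wrist');save(w,'w11');print(o['ee_pos'],fitrim(w,o))
print([(round(a['conf'],2),np.round(px(a['centre']),1),onz(w,px(a['centre']),.235,o)) for a in bot.tip_of('stud_top',w)[:3]])
E
```

```text
time: 18.05
ee_pos: [0.4929, -0.0426, 0.1144]
tcp_rot: [141.7, 89.8, 141.7]
wrist_force: [-3.4, -4.0, 6.9]
opening: 0.0267
time: 19.42
ee_pos: [0.3736, -0.0423, 0.303]
tcp_rot: [139.8, 89.7, 139.8]
wrist_force: [-0.2, 0.3, 0.6]
opening: 0.085
[ 0.37362337 -0.04229931  0.30297536] (array([0.5566617, 0.0027216]), np.float64(0.0010670499058063143))
[]
```

View pics/w11.png

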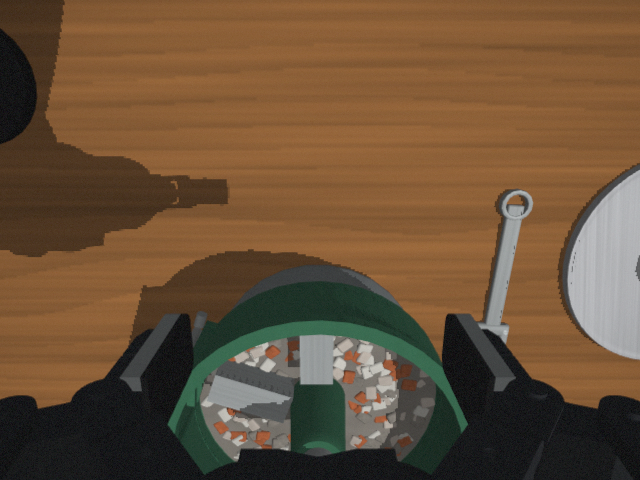

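Both pieces are in the bowl, at wrist (316,360) and (248,390). Now I measure the stud accurately from two orientations.

```bash
python3 -m handwheel '[[0,0,0,-0.06,0,0,-1],[0,0,0,-0.12,0,0.03,-1],[0,0,0,-0.147,0,0.07,-1],[0,0,0,-0.147,0,0.07,-1],[0,0,0,-0.147,0,0.07,-1],[0,0,0,-0.147,0,0.07,-1]]' 50
python3 - <<'E'
from h import *
o=bot.get_obs();w=bot.camera('wrist');save(w,'w12');print(o['ee_pos'],fitrim(w,o))
print([(round(a['conf'],2),np.round(px(a['centre']),1),onz(w,px(a['centre']),.235,o)) for a in bot.tip_of('stud_top',w)[:3]])
print(proj(w,[.562,-.042,.235],o))
g=cv2.cvtColor(w['frame'],cv2.COLOR_RGB2BGR)[240:440,200:460];cv2.imwrite('pics/w12z.png',cv2.resize(g,None,fx=3,fy=3)[:600])
E
```

```text
time: 20.27
ee_pos: [0.4436, -0.0428, 0.4494]
tcp_rot: [147.7, 89.6, 147.8]
wrist_force: [-0.9, -1.4, 0.3]
opening: 0.0852
[ 0.44358792 -0.04275906  0.44941197] (array([ 0.56207228, -0.03878609]), np.float64(0.0016313955532818694))
[(0.72, array([316.3, 332.3]), array([ 0.55940058, -0.04180014,  0.235     ])), (0.7, array([315.6, 274.6]), array([ 0.50485718, -0.0423821 ,  0.235     ]))]
[316.06143462 334.93214189]
```

View pics/w12z.png

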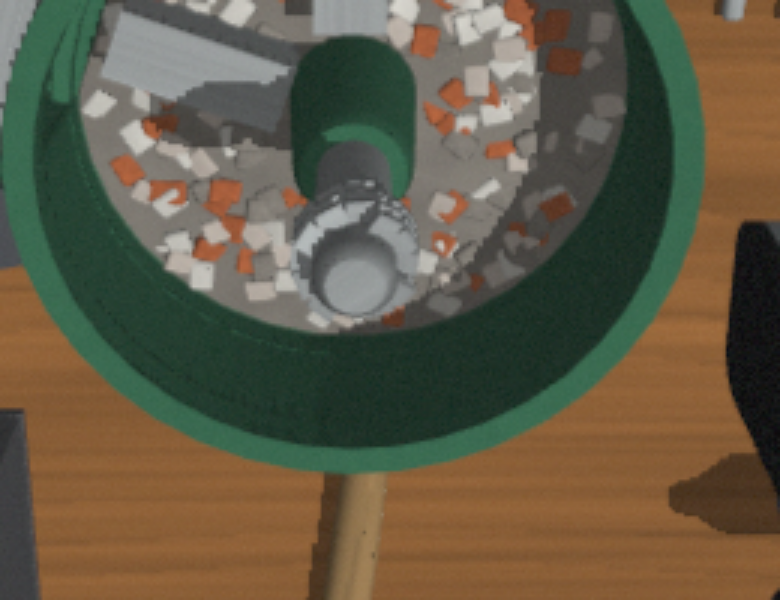

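```bash
cat >> h.py <<'E'
def avgobs(name='wrist',n=8):
    P=[];Rs=[]
    for i in range(n):
        o=bot.get_obs();P.append(o['ee_pos']);Rs.append(Rtool(o));w=bot.camera(name)
    o=dict(o);o['ee_pos']=np.mean(P,0);M=Rot.from_matrix(Rs).mean()
    o['tcp_rot']=M.as_euler('xyz',degrees=True)
    o['sd']=(np.std(P,0).round(5), np.degrees(np.std([ (M.inv()*Rot.from_matrix(r)).as_rotvec() for r in Rs],0)).round(3))
    return w,o
def fitrim2(w,o,z=.160,rowmax=440):
    hsv=cv2.cvtColor(w['frame'],cv2.COLOR_RGB2HSV);g=cv2.inRange(hsv,(60,90,85),(90,255,255))
    n,l,st,ce=cv2.connectedComponentsWithStats(g); g=(l==1+np.argmax(st[1:,4])).astype(np.uint8)
    cs,_=cv2.findContours(g,cv2.RETR_EXTERNAL,cv2.CHAIN_APPROX_NONE);cc=max(cs,key=len)[:,0,:].astype(float)
    cc=cc[(cc[:,0]>2)&(cc[:,0]<637)&(cc[:,1]>2)&(cc[:,1]<rowmax)]
    P=np.array([onz(w,p,z,o)[:2] for p in cc])
    f=lambda v:np.hypot(P[:,0]-v[0],P[:,1]-v[1])-v[2]
    s=least_squares(f,[.562,-.043,.119],loss='soft_l1',f_scale=.0007);return s.x.round(4),np.sqrt(np.mean(s.fun**2)).round(5),len(P)
E
python3 - <<'E'
from h import *
w,o=avgobs();print(o['ee_pos'],o['sd'],Rtool(o).round(4).tolist())
print(fitrim2(w,o)); print(onz(w,[318.3,331.7],.235,o),onz(w,[316.3,332.3],.235,o))
goal([.443,-.0425,.449],R=down(0))
s=bot.camera('scene');
hsv=cv2.cvtColor(s['frame'],cv2.COLOR_RGB2HSV);cv2.imwrite('pics/s12.png',cv2.cvtColor(s['frame'],cv2.COLOR_RGB2BGR))
E
```

```text
[ 0.44363581 -0.04278847  0.45019476] (array([2.5e-04, 1.0e-05, 8.0e-05]), array([0.001, 0.011, 0.002])) [[-0.0047, -0.0005, 1.0], [0.0038, 1.0, 0.0005], [-1.0, 0.0038, -0.0047]]
(array([ 0.5617, -0.0407,  0.1215]), np.float64(0.00038), 637)
[ 0.55977479 -0.04009493  0.235     ] [ 0.56036627 -0.04185584  0.235     ]
turn [ 0.03 -0.29 -0.22] shift [ 0.0011  0.0003 -0.0011]
```

Run:
```python
from h import *
goal([.562,.077,.45],R=down(-90))
```

```text
turn [ 9.003e+01 -4.000e-01  5.000e-02] shift [-1.000e-04  1.198e-01  1.179e-01]
```

```bash
python3 -m handwheel '[[20,0,0,0,0.02,0.02,-1],[40,-0.2,0,0,0.06,0.06,-1],[60,-0.3,0,0,0.1,0.1,-1],[90,-0.4,0.05,0,0.12,0.118,-1],[90,-0.4,0.05,0,0.12,0.118,-1],[90,-0.4,0.05,0,0.12,0.118,-1],[90,-0.4,0.05,0,0.12,0.118,-1],[90,-0.4,0.05,0,0.12,0.118,-1],[90,-0.4,0.05,0,0.12,0.118,-1],[90,-0.4,0.05,0,0.12,0.118,-1],[90,-0.4,0.05,0,0.12,0.118,-1],[90,-0.4,0.05,0,0.12,0.118,-1]]' 50
python3 - <<'E'
from h import *
w,o=avgobs(n=4);save(w,'w13');print(o['ee_pos'],o['sd'],Rtool(o).round(4).tolist())
print(fitrim2(w,o)); print([(round(a['conf'],2),np.round(px(a['centre']),1),onz(w,px(a['centre']),.235,o)) for a in bot.tip_of('stud_top',w)[:3]])
c=proj(w,[.562,-.042,.235],o);print(c)
x,y=int(c[0]),int(c[1])
g=cv2.cvtColor(w['frame'],cv2.COLOR_RGB2BGR)[y-50:y+50,x-60:x+60];print(x-60,y-50);cv2.imwrite('pics/w13z.png',cv2.resize(g,None,fx=6,fy=6)[:600])
E
```

```text
time: 22.32
ee_pos: [0.5622, 0.0772, 0.4498]
tcp_rot: [-93.1, 90.0, 177.0]
wrist_force: [0.1, 1.0, 0.5]
opening: 0.0854
[0.56218878 0.07724243 0.44980394] (array([1.e-05, 1.e-05, 3.e-05]), array([0.011, 0.001, 0.002])) [[-0.0002, 1.0, 0.0012], [0.0, 0.0012, -1.0], [-1.0, -0.0002, -0.0]]
(array([ 0.5628, -0.0387,  0.1192]), np.float64(0.00533), 1062)
[(0.97, array([317.3, 329.4]), array([ 0.5614478 , -0.03759334,  0.235     ])), (0.36, array([283.5, 390.3]), array([ 0.53032607, -0.10092703,  0.235     ]))]
[317.93189505 333.81444507]
257 283
```

View pics/w13z.png

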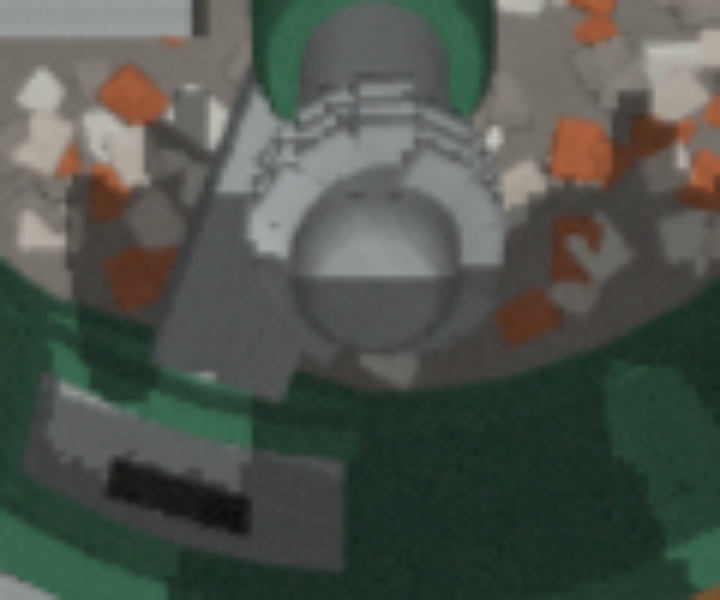

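View pics/w13.png

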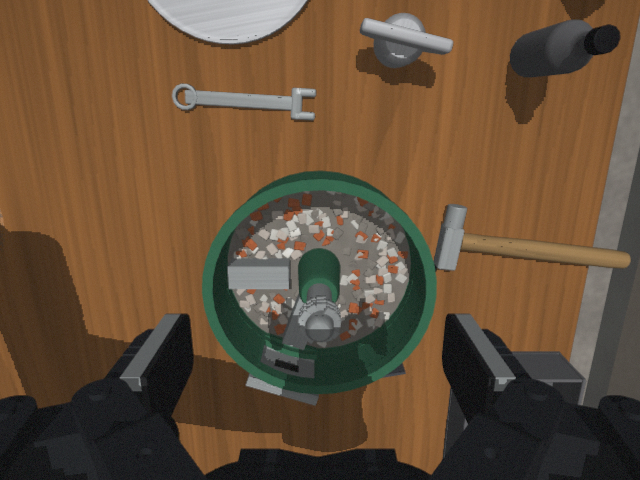

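Run:
```python
from h import *
goal([.682,-.042,.45],R=down(180))
```

```text
turn [9.005e+01 1.000e-02 1.000e-02] shift [-0.0002  0.1197  0.1193]
```

```bash
python3 -m handwheel '[[20,0,0,0,0.02,0.02,-1],[40,0,0,0,0.06,0.06,-1],[60,0,0,0,0.1,0.1,-1],[90,0,0,0,0.12,0.119,-1],[90,0,0,0,0.12,0.119,-1],[90,0,0,0,0.12,0.119,-1],[90,0,0,0,0.12,0.119,-1],[90,0,0,0,0.12,0.119,-1],[90,0,0,0,0.12,0.119,-1],[90,0,0,0,0.12,0.119,-1],[90,0,0,0,0.12,0.119,-1],[90,0,0,0,0.12,0.119,-1]]' 50
python3 - <<'E'
from h import *
w,o=avgobs(n=4);save(w,'w14');print(o['ee_pos'],o['sd'],Rtool(o).round(4).tolist())
print(fitrim2(w,o)); print([(round(a['conf'],2),np.round(px(a['centre']),1),onz(w,px(a['centre']),.235,o)) for a in bot.tip_of('stud_top',w)[:3]])
c=proj(w,[.562,-.042,.235],o);print(c)
x,y=int(c[0]),int(c[1])
g=cv2.cvtColor(w['frame'],cv2.COLOR_RGB2BGR)[y-50:y+50,x-60:x+60];print(x-60,y-50);cv2.imwrite('pics/w14z.png',cv2.resize(g,None,fx=6,fy=6)[:600])
E
```

```text
time: 24.08
ee_pos: [0.6562, -0.0401, 0.4228]
tcp_rot: [176.3, 88.2, -3.6]
wrist_force: [0.1, 0.1, 0.3]
opening: 0.0856
[ 0.65618134 -0.04007083  0.42273939] (array([1.e-05, 1.e-05, 3.e-05]), array([0.013, 0.005, 0.002])) [[0.0308, 0.0013, -0.9995], [-0.0019, -1.0, -0.0014], [-0.9995, 0.0019, -0.0308]]
(array([ 0.5628, -0.0395,  0.1187]), np.float64(0.00522), 1332)
[(0.84, array([316.9, 323.9]), array([ 0.56728587, -0.03933151,  0.235     ]))]
[320.25262791 329.89194184]
260 279
```

View pics/w14z.png

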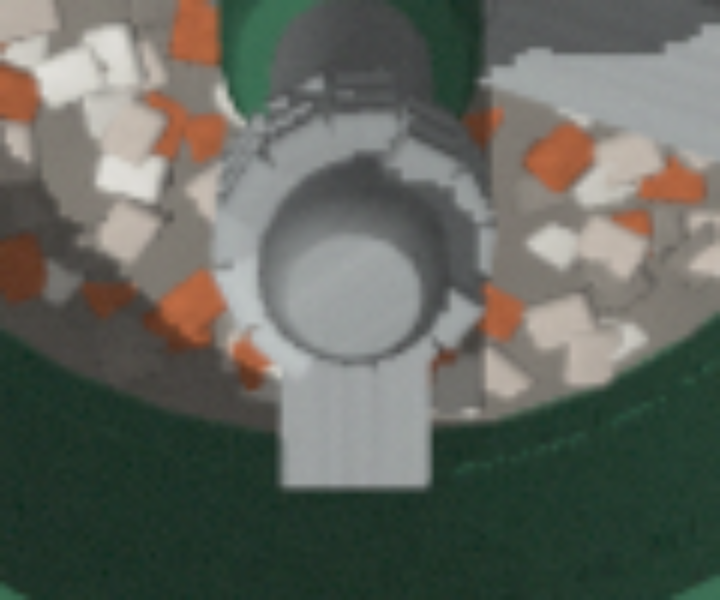

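View pics/w14.png

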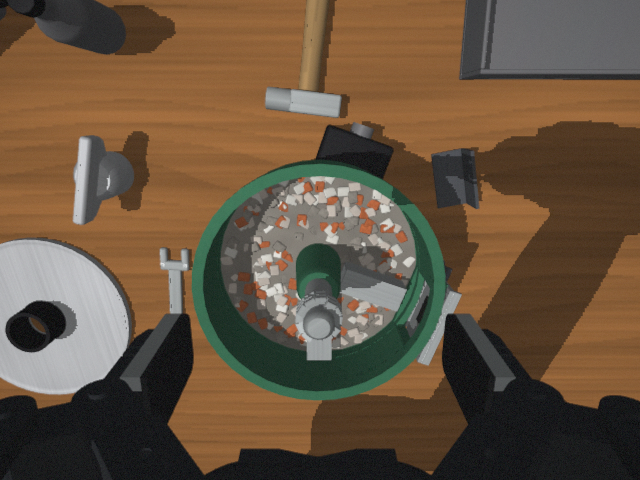

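The stud tip top face centre gives a bowl axis of about (0.5625, -0.0405), with under 1 mm disagreement between opposite views. Next, the lid.

```bash
sed -i 's/^B=.*; BY/B=np.array([.5625,-.0405]); BY/' h.py
python3 - <<'E'
from h import *
goal([.50,.15,.42],R=down(-90))
E
```

```text
turn [-89.95  -1.29  -1.46] shift [-0.0025 -0.1902  0.156 ]
```

```bash
python3 -m handwheel '[[-20,-0.3,-0.3,0,-0.02,0.02,-0.9],[-40,-0.6,-0.6,0,-0.06,0.06,-0.9],[-60,-0.9,-1,0,-0.1,0.1,-0.9],[-90,-1.3,-1.45,0,-0.19,0.156,-0.9],[-90,-1.3,-1.45,0,-0.19,0.156,-0.9],[-90,-1.3,-1.45,0,-0.19,0.156,-0.9],[-90,-1.3,-1.45,0,-0.19,0.156,-0.9],[-90,-1.3,-1.45,0,-0.19,0.156,-0.9],[-90,-1.3,-1.45,0,-0.19,0.156,-0.9],[-90,-1.3,-1.45,0,-0.19,0.156,-0.9]]' 50
python3 - <<'E'
from h import *
goal([.36,.335,.33],R=down(0))
E
```

```text
time: 25.58
ee_pos: [0.5001, 0.1498, 0.4175]
tcp_rot: [-3.3, 90.0, -93.3]
wrist_force: [0.5, 0.5, -0.4]
opening: 0.0809
turn [-8.999e+01  1.000e-02  1.000e-02] shift [ 0.0875 -0.1401 -0.1852]
```

```bash
python3 -m handwheel '[[-20,0,0,0.03,-0.03,-0.04,-0.9],[-40,0,0,0.05,-0.06,-0.08,-0.9],[-60,0,0,0.087,-0.1,-0.13,-0.9],[-90,0,0,0.087,-0.14,-0.185,-0.9],[-90,0,0,0.087,-0.14,-0.185,-0.9],[-90,0,0,0.087,-0.14,-0.185,-0.9],[-90,0,0,0.087,-0.14,-0.185,-0.9],[-90,0,0,0.087,-0.14,-0.185,-0.9],[-90,0,0,0.087,-0.14,-0.185,-0.9],[-90,0,0,0.087,-0.14,-0.185,-0.9]]' 50
python3 - <<'E'
from h import *
w,o=avgobs(n=3);save(w,'w15');print(o['ee_pos'],Rtool(o).round(4).tolist())
for n in ('lid_hub',):print([(round(a['conf'],2),np.round(px(a['centre']),1),onz(w,px(a['centre']),.03,o)) for a in bot.tip_of(n,w)[:3]])
# hub top outer ellipse: black pixels
f=w['frame'].astype(int);m=(f.max(2)<60).astype(np.uint8);p=proj(w,[.4545,.335,.043],o);print(p)
n,l,st,ce=cv2.connectedComponentsWithStats(m)
for i in range(1,n):
    if st[i,4]>300: print(st[i],ce[i])
E
```

```text
time: 26.82
ee_pos: [0.36, 0.3346, 0.3305]
tcp_rot: [-116.9, 90.0, -116.9]
wrist_force: [0.1, -0.3, -0.6]
opening: 0.0811
[0.35997385 0.33464857 0.33050461] [[-0.0, 0.0019, 1.0], [-0.0001, 1.0, -0.0019], [-1.0, -0.0001, -0.0]]
[(0.85, array([320.3, 271.2]), array([0.45481494, 0.33854005, 0.03      ]))]
[316.94972088 275.72729493]
[    0    97   640   383 64894] [331.80004315 394.86294573]
[  0 211 123  26 767] [ 40.32594524 223.63233377]
[ 291  239   55   62 1992] [317.88052209 270.28162651]
[  0 267  88  75 312] [ 46.62179487 294.72435897]
```

View pics/w15.png

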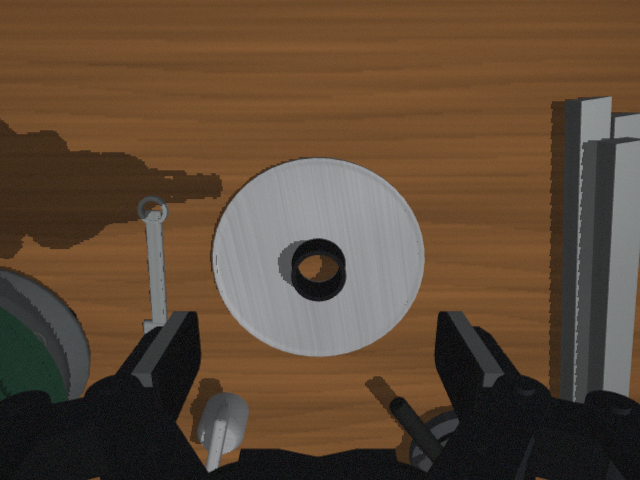

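Run:
```python
from h import *
w,o=avgobs(n=2)
f=w['frame'].astype(int);m=((f.min(2)>95)&((f.max(2)-f.min(2))<30)).astype(np.uint8);n,l,st,ce=cv2.connectedComponentsWithStats(m)
i=l[200,320];cs,_=cv2.findContours((l==i).astype(np.uint8),cv2.RETR_EXTERNAL,cv2.CHAIN_APPROX_NONE);cc=max(cs,key=len)[:,0].astype(float)
P=np.array([onz(w,p,.006,o)[:2] for p in cc]);s=least_squares(lambda v:np.hypot(P[:,0]-v[0],P[:,1]-v[1])-v[2],[.454,.335,.116],loss='soft_l1',f_scale=.001);print(s.x,np.sqrt(np.mean(s.fun**2)))
goal([.4555,.3355,.032],R=down(0))
```

```text
[0.4561585  0.33622035 0.11665046] 0.00036055886009378084
turn [-0.02 -0.01  0.01] shift [0.2984 0.0009 0.0955]
```

```bash
python3 -m handwheel '[[0,0,0,0.05,0.0014,0.05,-0.9],[0,0,0,0.1,0.0014,0.096,-0.9],[0,0,0,0.16,0.0014,0.096,-0.9],[0,0,0,0.22,0.0014,0.096,-0.9],[0,0,0,0.27,0.0014,0.096,-0.9],[0,0,0,0.298,0.0014,0.096,-0.9],[0,0,0,0.298,0.0014,0.096,-0.9],[0,0,0,0.298,0.0014,0.096,-0.9]]' 70
python3 -m handwheel '[[0,0,0,0,0,0,0],[0,0,0,0,0,0,0.5],[0,0,0,0,0,0,1],[0,0,0,0,0,0,1],[0,0,0,0,0,0,1],[0,0,0,0,0,0,1],[0,0,0,-0.02,0,0,1],[0,0,0,-0.08,0,0,1],[0,0,0,-0.08,0,0,1]]' 70
python3 - <<'E'
from h import *
w,o=avgobs(n=2);save(w,'w16');print(o['ee_pos'],o['opening'])
s=bot.camera('scene');save(s,'s16')
goal([B[0],B[1],.33],R=down(0))
E
```

```text
time: 28.12
ee_pos: [0.4566, 0.3366, 0.0341]
tcp_rot: [32.9, 89.9, 32.9]
wrist_force: [-0.4, -0.3, 0.2]
opening: 0.0814
time: 29.25
ee_pos: [0.458, 0.3376, 0.1181]
tcp_rot: [35.7, 89.5, 35.8]
wrist_force: [0.1, 0.2, -3.5]
opening: 0.0574
[0.45756148 0.33729435 0.11662569] 0.056873079447581694
turn [ 0.04 -0.04  0.04] shift [-0.218  -0.3766  0.1064]
```

View pics/w16.png

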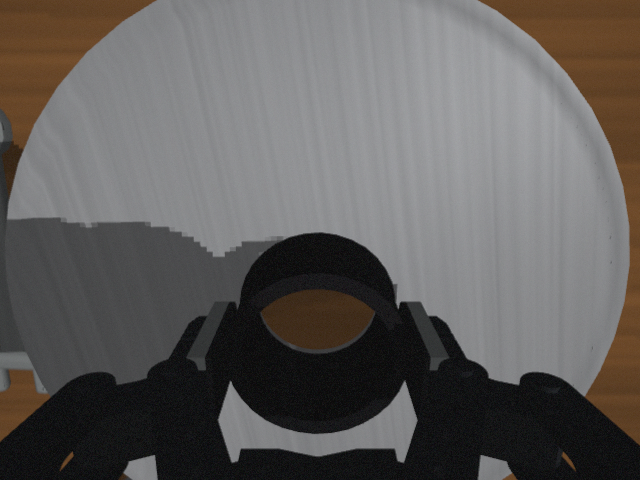

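View pics/s16.png

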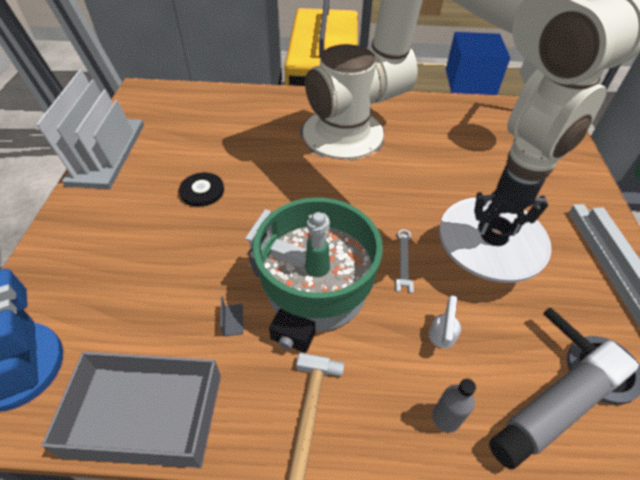

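```bash
cat > lidfit.py <<'E'
from h import *
w,o=avgobs(n=2)
f=w['frame'].astype(int);hsv=cv2.cvtColor(w['frame'],cv2.COLOR_RGB2HSV)
m=((hsv[...,1]<40)&(f.mean(2)>60)).astype(np.uint8);n,l,st,ce=cv2.connectedComponentsWithStats(m)
i=l[100,320];cs,_=cv2.findContours((l==i).astype(np.uint8),cv2.RETR_EXTERNAL,cv2.CHAIN_APPROX_NONE);cc=max(cs,key=len)[:,0].astype(float)
cc=cc[(cc[:,1]>3)&(cc[:,1]<330)&((cc[:,0]<190)|(cc[:,0]>440)|(cc[:,1]<100))&(cc[:,0]>3)&(cc[:,0]<637)]
for dx in (.023,.026,.029):
    z=o['ee_pos'][2]-dx
    P=np.array([onz(w,p,z,o)[:2] for p in cc]);s=least_squares(lambda v:np.hypot(P[:,0]-v[0],P[:,1]-v[1])-v[2],[*o['ee_pos'][:2],.116],loss='soft_l1',f_scale=.0007)
    print(dx,'centre-TCP world',(s.x[:2]-o['ee_pos'][:2]).round(4),'r',s.x[2].round(4),np.sqrt(np.mean(s.fun**2)).round(5),len(P))
E
python3 lidfit.py
```

```text
0.023 centre-TCP world [-0.0039  0.0007] r 0.1134 0.01183 614
0.026 centre-TCP world [-0.0024  0.0007] r 0.1158 0.01207 614
0.029 centre-TCP world [-0.0009  0.0007] r 0.1181 0.01232 614
```

```bash
python3 -m handwheel '[[0,0,0,-0.05,0,0,1],[0,0,0,-0.1,0,0,1],[0,0,0,-0.15,0,0,1],[0,0,0,-0.218,0,0,1],[0,0,0,-0.218,-0.05,0.02,1],[0,0,0,-0.218,-0.1,0.04,1],[0,0,0,-0.218,-0.15,0.05,1],[0,0,0,-0.218,-0.2,0.06,1],[0,0,0,-0.218,-0.25,0.08,1],[0,0,0,-0.218,-0.3,0.09,1],[0,0,0,-0.218,-0.35,0.1,1],[0,0,0,-0.218,-0.3766,0.1064,1],[0,0,0,-0.218,-0.3766,0.1064,1],[0,0,0,-0.218,-0.3766,0.1064,1],[0,0,0,-0.218,-0.3766,0.1064,1]]' 70
python3 - <<'E'
from h import *
w,o=avgobs(n=3);save(w,'w17');print(o['ee_pos'],o['opening'],Rtool(o).round(4).tolist())
goal([.563,-.0405,.20],R=down(0))
E
python3 lidfit.py
```

```text
time: 31.38
ee_pos: [0.5626, -0.0394, 0.3303]
tcp_rot: [-175.1, 90.0, -175.0]
wrist_force: [0.3, -0.4, -4.4]
opening: 0.057
[ 0.56255584 -0.03945243  0.33041556] 0.05730122332101634 [[-0.0003, -0.002, 1.0], [-0.0001, 1.0, 0.002], [-1.0, -0.0001, -0.0003]]
turn [ 0.11 -0.    0.01] shift [ 0.1306 -0.0009  0.0004]
0.023 centre-TCP world [-0.0041  0.0009] r 0.1134 0.01049 756
0.026 centre-TCP world [-0.0026  0.0009] r 0.1157 0.0107 756
0.029 centre-TCP world [-0.001   0.0009] r 0.1181 0.01092 756
```

View pics/w17.png

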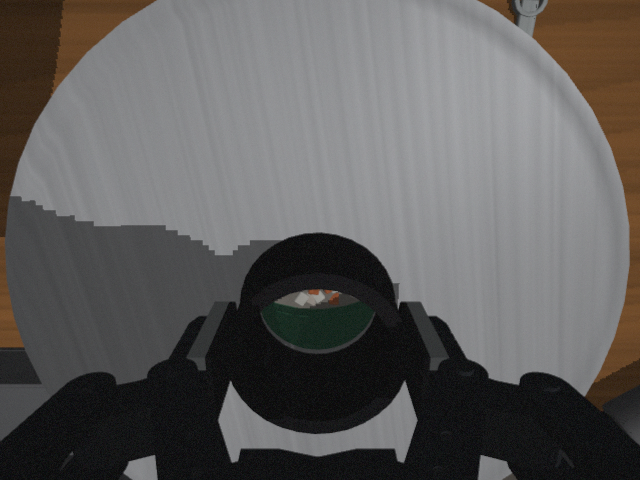

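```bash
python3 -m handwheel '[[0,0,0,0.03,-0.001,0.0,1],[0,0,0,0.055,-0.001,0,1],[0,0,0,0.07,-0.001,0,1],[0,0,0,0.08,-0.001,0,1],[0,0,0,0.09,-0.001,0,1],[0,0,0,0.09,-0.001,0,1]]' 70
python3 - <<'E'
from h import *
w,o=avgobs(n=2);save(w,'w18');print(o['ee_pos'],o['wrist_force'],o['torque'])
s=bot.camera('scene');save(s,'s18')
E
```

```text
time: 32.38
ee_pos: [0.5625, -0.0413, 0.24]
tcp_rot: [-168.7, 89.9, -168.7]
wrist_force: [0.5, 0.2, -3.6]
opening: 0.0573
[ 0.56255579 -0.04133405  0.24031257] [ 1.29884643e-01 -4.02777160e-03 -4.31145561e+00] [ 0.00068484  0.01452387 -0.01055394]
```

View pics/w18.png

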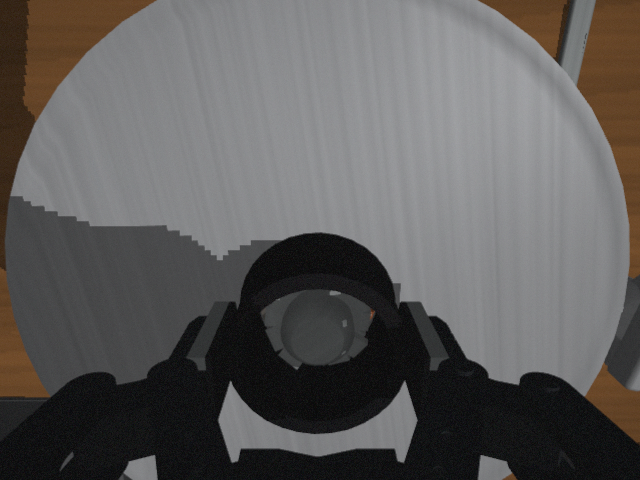

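View pics/s18.png

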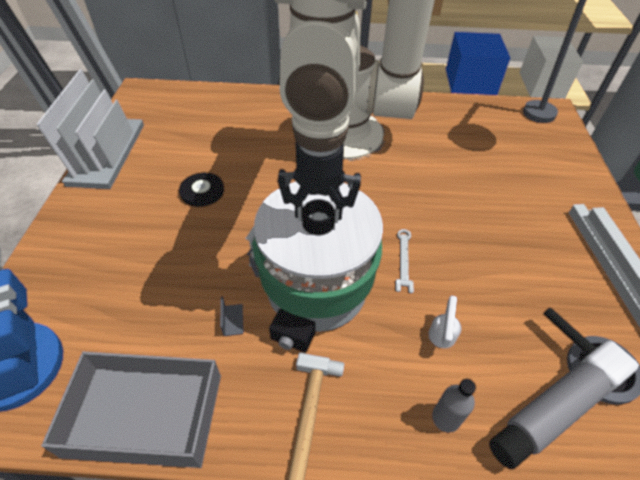

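The stud tip at (319,328) is central in the hub bore (241–397, centre 319). I keep lowering.

```bash
python3 -m handwheel '[[0,0,0,0.012,0,0,1],[0,0,0,0.024,0,0,1],[0,0,0,0.034,0,0,1],[0,0,0,0.04,0,0,1],[0,0,0,0.043,0,0,1],[0,0,0,0.043,0,0,1]]' 70
python3 -m handwheel '[[0,0,0,0.002,0,0,1],[0,0,0,0.002,0,0,1],[0,0,0,0.002,0,0,1]]' 70
```

```text
time: 33.28
ee_pos: [0.5626, -0.0414, 0.1975]
tcp_rot: [-122.6, 90.0, -122.5]
wrist_force: [-0.5, -0.8, -3.6]
opening: 0.0572
time: 33.65
ee_pos: [0.5627, -0.0414, 0.1957]
tcp_rot: [-66.7, 90.0, -66.7]
wrist_force: [-0.1, -1.3, -3.5]
opening: 0.0575
```

```bash
python3 -m handwheel '[[0,0,0,0.001,0,0,1],[0,0,0,0.002,0,0,1],[0,0,0,0.003,0,0,1],[0,0,0,0.003,0,0,1]]' 70
```

```text
time: 34.15
ee_pos: [0.5628, -0.0414, 0.195]
tcp_rot: [-6.0, 89.8, -5.9]
wrist_force: [-6.2, 0.3, 13.2]
opening: 0.0575
```

```bash
python3 -m handwheel '[[0,0,0,-0.002,0,0,0.9],[0,0,0,-0.002,0,0,-0.5],[0,0,0,-0.002,0,0,-0.9],[0,0,0,-0.002,0,0,-0.9],[0,0,0,-0.002,0,0,-0.9],[0,0,0,-0.06,0,0,-0.9],[0,0,0,-0.12,0,0,-0.9],[0,0,0,-0.16,0,0,-0.9],[0,0,0,-0.2,0,-0.06,-0.9],[0,0,0,-0.25,0,-0.12,-0.9],[0,0,0,-0.25,0,-0.12,-0.9],[0,0,0,-0.25,0,-0.12,-0.9]]' 70
python3 - <<'E'
from h import *
w,o=avgobs(n=2);save(w,'w19');print(o['ee_pos'],o['wrist_force'],Rtool(o).round(3).tolist())
s=bot.camera('scene');save(s,'s19');g=cv2.cvtColor(s['frame'],cv2.COLOR_RGB2BGR)[160:340,210:430];cv2.imwrite('pics/s19z.png',cv2.resize(g,None,fx=3.3,fy=3.3)[:600])
f=w['frame'].astype(int);hsv=cv2.cvtColor(w['frame'],cv2.COLOR_RGB2HSV)
m=((hsv[...,1]<40)&(f.mean(2)>60)).astype(np.uint8);n,l,st,ce=cv2.connectedComponentsWithStats(m)
p=proj(w,[.49,-.04,.168],o);i=l[int(p[1]),int(p[0])]
cs,_=cv2.findContours((l==i).astype(np.uint8),cv2.RETR_EXTERNAL,cv2.CHAIN_APPROX_NONE);cc=max(cs,key=len)[:,0].astype(float)
P=np.array([onz(w,p,.168,o)[:2] for p in cc]);s=least_squares(lambda v:np.hypot(P[:,0]-v[0],P[:,1]-v[1])-v[2],[.562,-.04,.116],loss='soft_l1',f_scale=.0007);print(s.x,np.sqrt(np.mean(s.fun**2)))
E
```

```text
time: 35.65
ee_pos: [0.4425, -0.0415, 0.4438]
tcp_rot: [-9.3, 89.8, -9.3]
wrist_force: [1.7, 0.2, -0.2]
opening: 0.0813
[ 0.44293272 -0.04148149  0.44293447] [ 0.45209705 -0.94081894 -0.74930607] [[0.002, -0.001, 1.0], [-0.0, 1.0, 0.001], [-1.0, -0.0, 0.002]]
[ 0.56113714 -0.04067487  0.1168691 ] 0.0005004602592567566
```

View pics/w19.png

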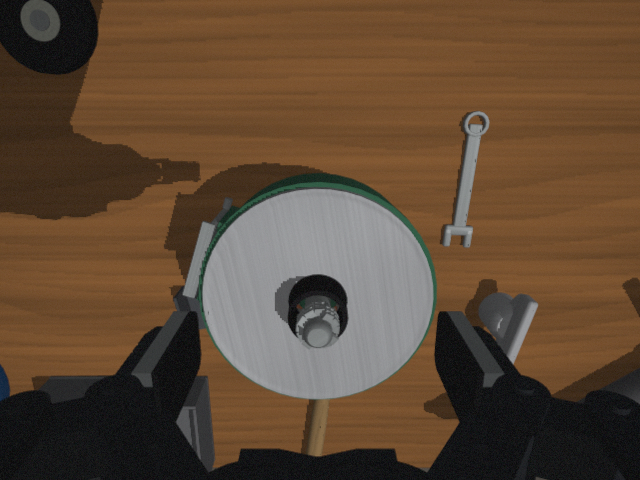

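View pics/s19z.png

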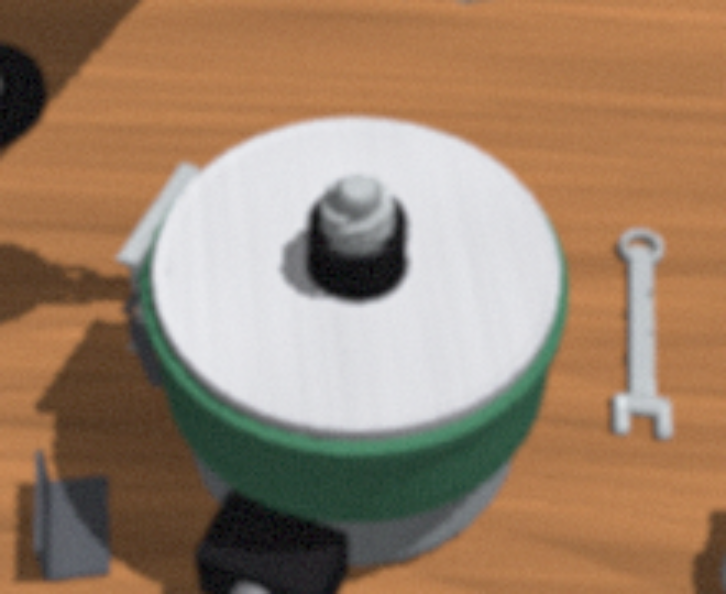

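The lid is flat, its centre is within about 1 mm of the rim centre, and the stud is through the hub. Next, the knob.

Run:
```python
from h import *
goal([.55,.236,.33],R=down(-11.5))
w=bot.camera('wrist');g=cv2.cvtColor(w['frame'],cv2.COLOR_RGB2BGR)[270:370,260:380];cv2.imwrite('pics/w19z.png',cv2.resize(g,None,fx=6,fy=6))
```

```text
turn [ 1.154e+01 -1.500e-01  1.000e-02] shift [0.1103 0.2774 0.1066]
```

View pics/w19z.png

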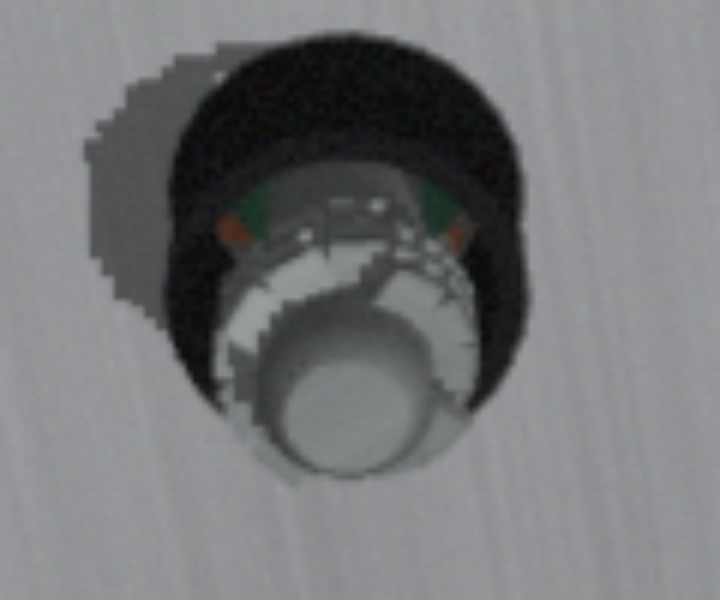

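Run:
```python
from h import *
w,o=avgobs(n=2)
print('z=0 view',onz(w,[318.5,339.2],.235,o))
o2=dict(ee_pos=[0.65618134,-0.04007083,0.42273939],tcp_rot=Rot.from_matrix([[0.0308,0.0013,-0.9995],[-0.0019,-1.0,-0.0014],[-0.9995,0.0019,-0.0308]]).as_euler('xyz',degrees=True))
print('z=180 view',onz(w,[318.7,327.7],.235,o2))
```

```text
z=0 view [ 0.56201341 -0.03935526  0.235     ]
z=180 view [ 0.56562162 -0.04260705  0.235     ]
```

```bash
python3 -m handwheel '[[0,0,0,0.02,0.06,0.02,-0.9],[4,0,0,0.04,0.12,0.04,-0.9],[8,0,0,0.06,0.18,0.07,-0.9],[11.5,-0.1,0,0.09,0.24,0.09,-0.9],[11.5,-0.1,0,0.11,0.277,0.1066,-0.9],[11.5,-0.1,0,0.11,0.277,0.1066,-0.9],[11.5,-0.1,0,0.11,0.277,0.1066,-0.5],[11.5,-0.1,0,0.11,0.277,0.1066,-0.2]]' 60
python3 - <<'E'
from h import *
w,o=avgobs(n=3);save(w,'w20');print(o['ee_pos'],Rtool(o).round(4).tolist())
print([(round(a['conf'],2),np.round(px(a['centre']),1),onz(w,px(a['centre']),.062,o)) for a in bot.tip_of('nut_grip',w)[:3]])
print(proj(w,[.652,.216,.076],o))
E
```

```text
time: 36.95
ee_pos: [0.5491, 0.2346, 0.3335]
tcp_rot: [11.2, 89.8, -0.3]
wrist_force: [0.4, -0.2, 0.3]
opening: 0.0518
[0.54908894 0.23461415 0.33365513] [[0.0032, 0.1999, 0.9798], [0.0002, 0.9798, -0.1999], [-1.0, 0.0008, 0.0031]]
[(0.68, array([322.6, 292.2]), array([0.65467995, 0.21947816, 0.062     ]))]
[318.73333111 296.60670712]
```

View pics/w20.png

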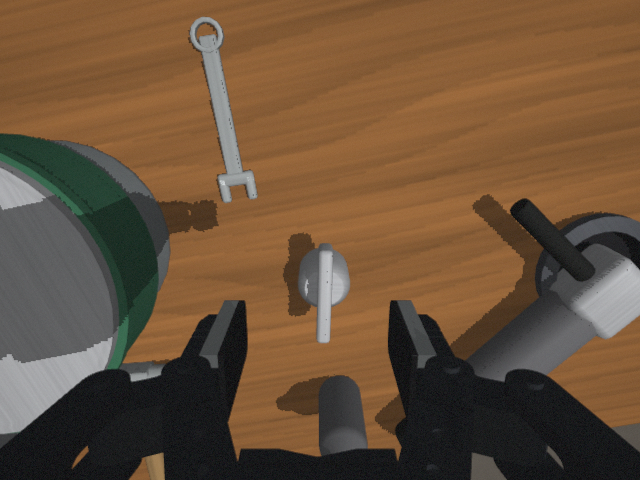

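```bash
cat > nutfit.py <<'E'
from h import *
import sys
w,o=avgobs(n=2);z=float(sys.argv[1]) if len(sys.argv)>1 else .076
c=proj(w,[.652,.216,.076],o);x,y=int(c[0])-60,int(c[1])-65
g=cv2.cvtColor(w['frame'],cv2.COLOR_RGB2BGR)[y:y+120,x:x+120];cv2.imwrite('pics/nutz.png',cv2.resize(g,None,fx=5,fy=5));print(x,y,o['ee_pos'])
E
python3 nutfit.py
```

```text
258 231 [0.54908962 0.23487349 0.33338084]
```

View pics/nutz.png

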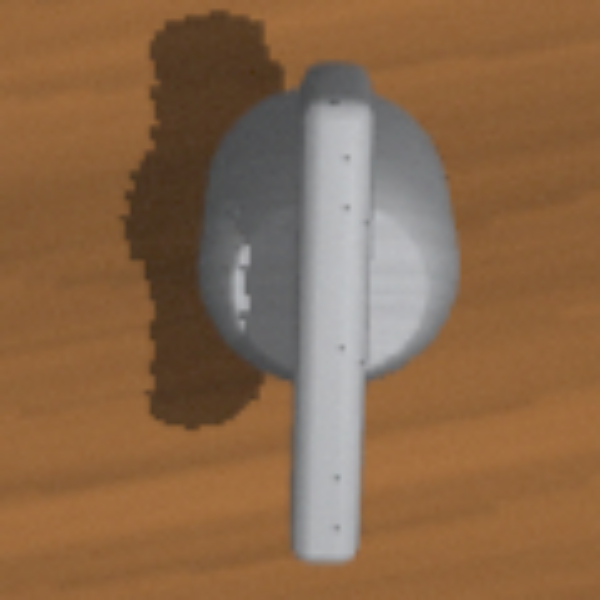

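Run:
```python
from h import *
w,o=avgobs(n=2)
a=onz(w,[325.6,251.4],.076,o);b=onz(w,[323.2,342.6],.076,o);print(a,b,np.linalg.norm(a-b),(a+b)/2,np.degrees(np.arctan2(*(b-a)[[1,0]])))
m=(a+b)/2; R=Rtool(o); m=m-R@np.array([0,.0008,-.0018]);yaw=np.degrees(np.arctan2(*(b-a)[[1,0]]));print('corr',m,yaw)
goal([m[0],m[1],.072],R=down(yaw))
```

```text
[0.60732452 0.23206586 0.076     ] [0.70188246 0.21095152 0.076     ] 0.09688662960916071 [0.65460349 0.22150869 0.076     ] -12.5873794782623
corr [0.65620786 0.22036591 0.07600387] -12.5873794782623
turn [ 1.1   0.12 -0.01] shift [0.261  0.0066 0.1074]
```

```bash
python3 -m handwheel '[[1,0,0,0.06,0.0066,0.05,-0.2],[1,0,0,0.1,0.0066,0.1074,-0.2],[1,0,0,0.16,0.0066,0.1074,-0.2],[1,0,0,0.17,0.0066,0.1074,-0.2],[1,0,0,0.17,0.0066,0.1074,-0.2],[1,0,0,0.17,0.0066,0.1074,-0.2]]' 60
python3 - <<'E'
from h import *
w,o=avgobs(n=3);save(w,'w21');print(o['ee_pos'],Rtool(o).round(4).tolist())
t=bot.camera('top')
f=t['frame'];cv2.imwrite('pics/t21.png',cv2.cvtColor(f,cv2.COLOR_RGB2BGR))
E
```

```text
time: 38.1
ee_pos: [0.6562, 0.2209, 0.1646]
tcp_rot: [17.6, 89.8, 5.1]
wrist_force: [0.6, 0.0, 0.1]
opening: 0.0508
[0.65631013 0.22101294 0.16490402] [[0.0043, 0.2155, 0.9765], [0.0005, 0.9765, -0.2155], [-1.0, 0.0014, 0.0041]]
```

View pics/w21.png

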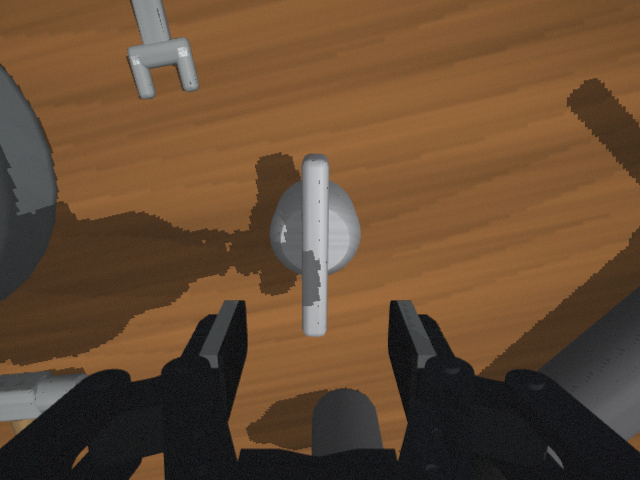

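Run:
```python
from h import *
w,o=avgobs(n=2)
g=cv2.cvtColor(w['frame'],cv2.COLOR_RGB2BGR)[145:345,270:370];cv2.imwrite('pics/w21z.png',cv2.resize(g,None,fx=3,fy=3))
a=onz(w,[315.8,166],.076,o);b=onz(w,[315,334],.076,o);m=(a+b)/2;R=Rtool(o);print(a,b,np.linalg.norm(a-b),m,'in tool',R.T@(m-o['ee_pos']),np.degrees(np.arctan2(*(b-a)[[1,0]])))
goal([m[0],m[1],.072],R=down(-12.4))
```

```text
[0.61052973 0.23119811 0.076     ] [0.70078715 0.21072467 0.076     ] 0.09255033369285684 [0.65565844 0.22096139 0.076     ] in tool [ 0.08830163 -0.00026087 -0.00086796] -12.780350000939157
turn [-0.05  0.17 -0.04] shift [ 0.0917 -0.0001 -0.0007]
```

View pics/w21z.png

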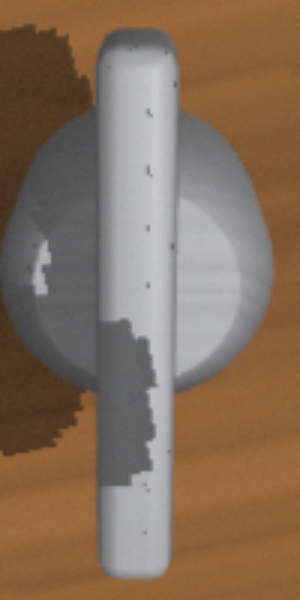

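```bash
python3 -m handwheel '[[0,0.2,0,0.03,0,0,-0.2],[0,0.2,0,0.06,0,0,-0.2],[0,0.2,0,0.08,0,0,-0.2],[0,0.2,0,0.092,0,0,-0.2],[0,0.2,0,0.092,0,0,-0.2],[0,0.2,0,0.092,0,0,1],[0,0.2,0,0.092,0,0,1],[0,0.2,0,0.092,0,0,1],[0,0.2,0,0.092,0,0,1],[0,0.2,0,0.092,0,0,1]]' 60
python3 -m handwheel '[[0,0,0,-0.03,0,0,1],[0,0,0,-0.08,0,0,1],[0,0,0,-0.08,0,0,1],[0,0,0,-0.08,0,0,1]]' 60
python3 - <<'E'
from h import *
w,o=avgobs(n=3);save(w,'w22');print(o['ee_pos'],o['opening'],Rtool(o).round(4).tolist())
E
```

```text
time: 39.65
ee_pos: [0.6565, 0.2207, 0.0716]
tcp_rot: [128.4, 90.0, 116.0]
wrist_force: [-1.5, -0.9, 5.4]
opening: 0.0127
time: 40.15
ee_pos: [0.656, 0.2206, 0.1497]
tcp_rot: [-169.9, 89.8, 177.7]
wrist_force: [0.0, 0.1, -2.4]
opening: 0.0126
[0.65577124 0.22050274 0.1490854 ] 0.013308264396129416 [[-0.0037, 0.2157, 0.9764], [-0.0002, 0.9765, -0.2157], [-1.0, -0.001, -0.0036]]
```

View pics/w22.png

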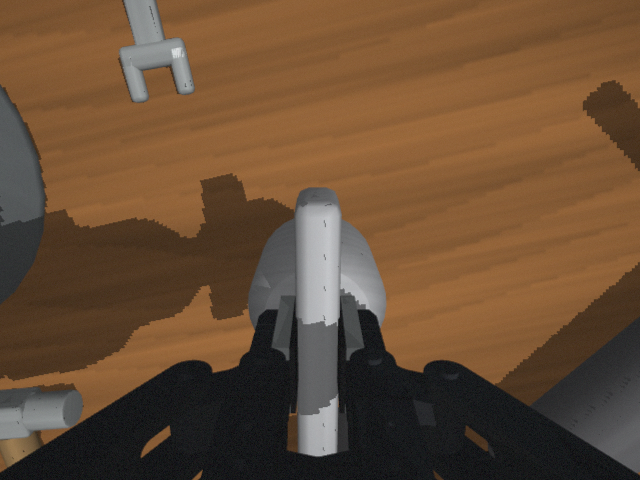

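Run:
```python
from h import *
w,o=avgobs(n=2)
T=np.array(w['tool_from_camera'])
g=cv2.cvtColor(w['frame'],cv2.COLOR_RGB2BGR)[180:280,260:380];cv2.imwrite('pics/w22z.png',cv2.resize(g,None,fx=6,fy=6))
g=cv2.cvtColor(w['frame'],cv2.COLOR_RGB2BGR)[380:480,260:380];cv2.imwrite('pics/w22y.png',cv2.resize(g,None,fx=6,fy=6))
for p in ([318.5,201],[318.5,205],[319,455]):
    d=T[:3,:3]@np.array([(p[0]-w['cx'])/w['fx'],(p[1]-w['cy'])/w['fy'],1]);s=(-.0044-T[0,3])/d[0];print(p,T[:3,3]+s*d)
```

```text
[318.5, 201] [-0.0044      0.00108623 -0.05093374]
[318.5, 205] [-0.0044      0.00108715 -0.04978711]
[319, 455] [-0.0044      0.00132821  0.03771694]
```

View pics/w22z.png

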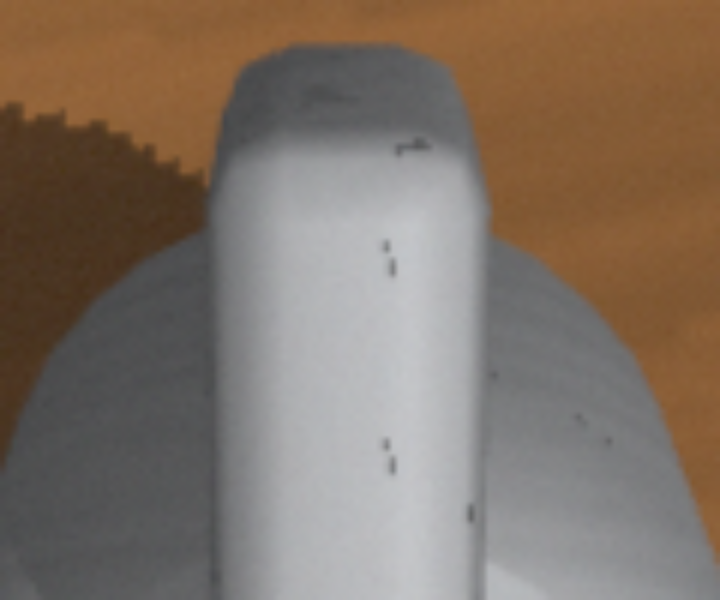

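View pics/w22y.png

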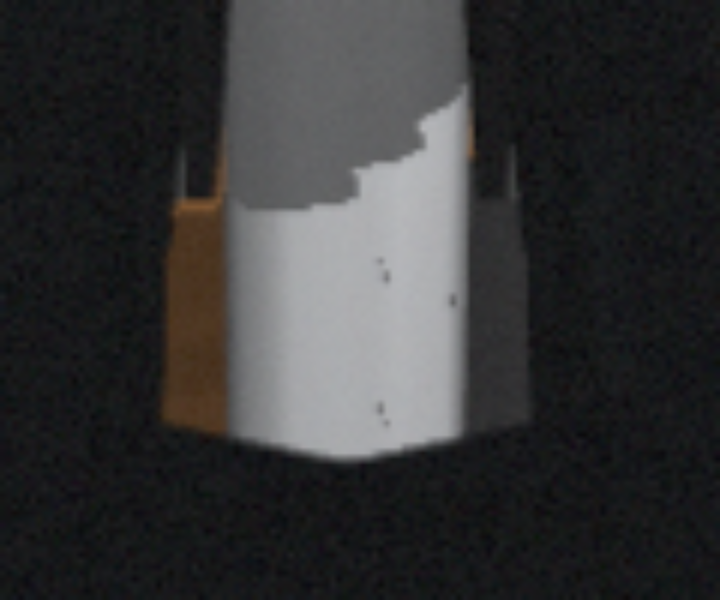

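Run:
```python
from h import *
goal([.5632,-.041,.335],R=down(31.4))
```

```text
turn [-4.386e+01 -2.300e-01 -2.000e-02] shift [-0.1854 -0.2755 -0.0346]
```

```bash
python3 -m handwheel '[[0,0,0,-0.05,0,0,1],[0,0,0,-0.1,0,0,1],[0,0,0,-0.15,0,0,1],[0,0,0,-0.185,0,0,1],[-8,0,0,-0.185,-0.03,0,1],[-16,0,0,-0.185,-0.07,-0.01,1],[-24,0,0,-0.185,-0.12,-0.02,1],[-32,-0.2,0,-0.185,-0.17,-0.02,1],[-40,-0.2,0,-0.185,-0.22,-0.03,1],[-44,-0.2,0,-0.185,-0.26,-0.0346,1],[-44,-0.2,0,-0.185,-0.2755,-0.0346,1],[-44,-0.2,0,-0.185,-0.2755,-0.0346,1],[-44,-0.2,0,-0.185,-0.2755,-0.0346,1],[-44,-0.2,0,-0.185,-0.2755,-0.0346,1]]' 60
python3 - <<'E'
from h import *
w,o=avgobs(n=3);save(w,'w23');print(o['ee_pos'],o['wrist_force'],o['q'],Rtool(o).round(4).tolist())
goal([.5632,-.041,.294],R=down(31.4))
s=bot.camera('scene');save(s,'s23');t=bot.camera('top');save(t,'t23')
for c,n in((s,'s'),(t,'t')):
    p=proj(c,[.5632,-.041,.25],o);x,y=int(p[0]),int(p[1]);print(n,p);g=cv2.cvtColor(c['frame'],cv2.COLOR_RGB2BGR)[y-60:y+40,x-60:x+60];cv2.imwrite(f'pics/{n}23z.png',cv2.resize(g,None,fx=6,fy=6))
E
```

```text
time: 42.15
ee_pos: [0.5637, -0.0399, 0.3353]
tcp_rot: [16.3, 89.9, 47.9]
wrist_force: [0.8, -0.1, -1.7]
opening: 0.0128
[ 0.5636602  -0.04002651  0.33538671] [-0.57541798  0.09331981 -1.88100295] [-4.10569989e+00  1.01247043e+01  2.54801332e+01  1.05289237e+02
  6.38301983e-02 -3.57048248e+01] [[0.0011, -0.524, 0.8517], [0.0011, 0.8517, 0.524], [-1.0, 0.0003, 0.0015]]
turn [ 0.19  0.09 -0.01] shift [ 0.0415 -0.0004 -0.0007]
s [318.86805792 209.36733212]
t [313.67050869 217.99898034]
```

View pics/s23z.png

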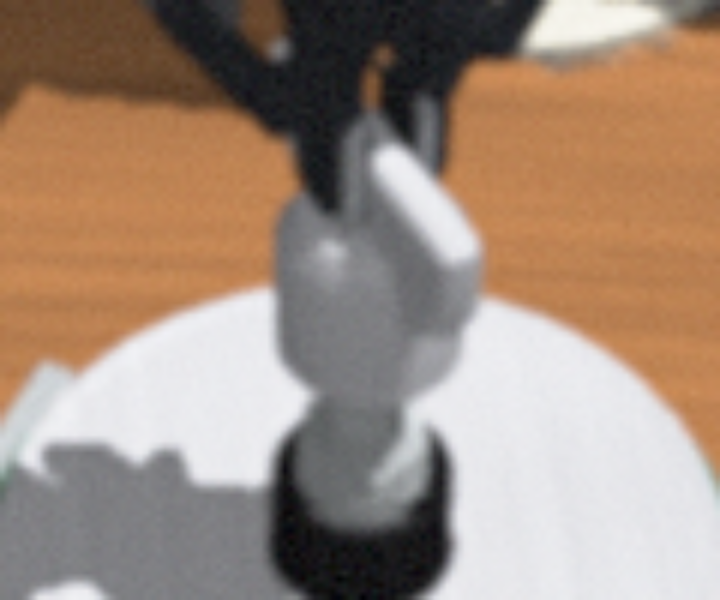

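Run:
```python
from h import *
c=bot.camera('scene');p0=proj(c,[.5632,-.041,.25]);x,y=int(p0[0])-60,int(p0[1])-60
for z in (.19,.203,.225,.235,.268,.30):
    q=proj(c,[.5632,-.041,z]);q2=proj(c,[.5632,-.0135,z]);print(z,((q-[x,y])*6).round(1),((q2-q)*6).round(1))
```

```text
0.19 [362.4 496.3] [88.6  5. ]
0.203 [362.9 468.5] [89.6  5. ]
0.225 [364.  419.9] [91.5  5. ]
0.235 [364.5 397.2] [92.4  5.1]
0.268 [366.1 318.9] [95.4  5.2]
0.3 [367.8 237.9] [98.5  5.3]
```

```bash
python3 -m handwheel '[[0,0,0,0.015,-0.0008,-0.0005,1],[0,0,0,0.03,-0.0008,-0.0005,1],[0,0,0,0.03,-0.0008,-0.0005,1]]' 60
python3 -m handwheel '[[0,0,0,0.004,0,0,1],[0,0,0,0.004,0,0,1],[0,0,0,0.004,0,0,1]]' 60
python3 -m handwheel '[[0,0,0,0.003,0,0,1],[0,0,0,0.003,0,0,1],[0,0,0,0.003,0,0,1]]' 60
```

```text
time: 42.82
ee_pos: [0.563, -0.0418, 0.3047]
tcp_rot: [72.5, 89.9, 104.1]
wrist_force: [-0.3, 0.2, -1.7]
opening: 0.0127
time: 43.2
ee_pos: [0.5635, -0.0419, 0.3021]
tcp_rot: [-8.4, 89.9, 23.1]
wrist_force: [0.1, -0.1, -2.4]
opening: 0.0127
time: 43.58
ee_pos: [0.5633, -0.0419, 0.2987]
tcp_rot: [0.5, 89.9, 32.0]
wrist_force: [0.1, 0.5, -1.4]
opening: 0.0128
```

```bash
python3 -m handwheel '[[0,0,0,0.002,0,0,1],[0,0,0,0.003,0,0,1],[0,0,0,0.003,0,0,1]]' 60
python3 -m handwheel '[[0,0,0,0.002,0,0,1],[0,0,0,0.002,0,0,1],[0,0,0,0.002,0,0,1]]' 60
python3 -m handwheel '[[0,0,0,0.002,0,0,1],[0,0,0,0.002,0,0,1],[0,0,0,0.002,0,0,1]]' 60
```

```text
time: 43.95
ee_pos: [0.5633, -0.0419, 0.2956]
tcp_rot: [3.8, 89.9, 35.4]
wrist_force: [0.1, 0.1, -1.4]
opening: 0.013
time: 44.32
ee_pos: [0.5634, -0.0419, 0.2937]
tcp_rot: [-0.8, 89.9, 30.8]
wrist_force: [-0.5, 0.1, -1.8]
opening: 0.0126
time: 44.7
ee_pos: [0.5634, -0.0419, 0.2918]
tcp_rot: [-6.4, 89.9, 25.1]
wrist_force: [-0.0, 1.0, 0.3]
opening: 0.0131
```

Contact came at TCP z = 0.2918 against a predicted 0.2915, so the pins rest on the ridges. I loosen the fingers, lift slightly and turn counter-clockwise.

```bash
python3 -m handwheel '[[0,0,0,0,0,0,0.63],[0,0,0,0,0,0,0.63],[0,0,0,0,0,0,0.63],[0,0,0,-0.004,0,0,0.63],[0,0,0,-0.004,0,0,0.63]]' 20
python3 - <<'E'
from h import *
w,o=avgobs(n=2);save(w,'w24');print(o['ee_pos'],o['opening'],o['wrist_force'])
E
python3 -m handwheel '[[-8,0,0,0,0,0,0.63],[-16,0,0,0,0,0,0.63],[-24,0,0,0,0,0,0.63],[-32,0,0,0,0,0,0.63],[-36,0,0,0,0,0,0.63],[-36,0,0,0,0,0,0.63]]' 20
python3 - <<'E'
from h import *
w,o=avgobs(n=2);save(w,'w25');print(o['ee_pos'],o['opening'],o['wrist_force'],o['torque'])
E
```

```text
time: 45.32
ee_pos: [0.5635, -0.0419, 0.2962]
tcp_rot: [-9.5, 89.9, 22.0]
wrist_force: [-0.5, -0.5, -0.1]
opening: 0.0159
[ 0.56347152 -0.04190071  0.29608346] 0.01585597967024782 [0.16496537 0.86003453 0.33779773]
time: 46.18
ee_pos: [0.5637, -0.042, 0.2972]
tcp_rot: [-59.9, 89.7, 7.7]
wrist_force: [-0.1, -1.1, 6.5]
opening: 0.0165
[ 0.56364832 -0.04198442  0.29713022] 0.015538904611323717 [0.33347776 0.11921104 7.19294787] [ 0.03341808  0.0014042  -0.05607971]
```

View pics/w24.png

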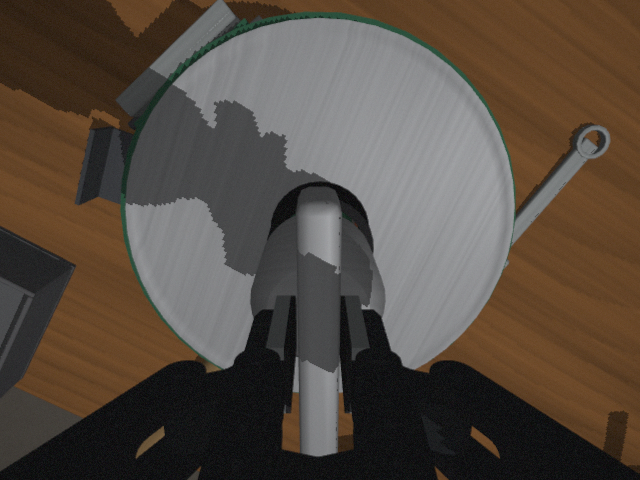

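View pics/w25.png

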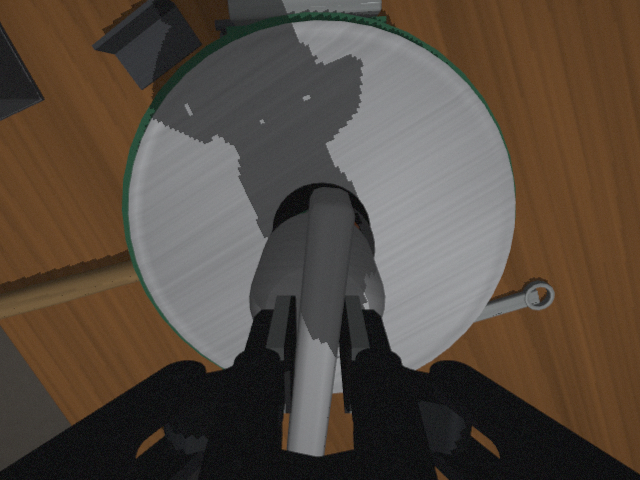

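```bash
python3 -m handwheel '[[0,0,0,-0.004,0,0,0.63],[0,0,0,-0.004,0,0,0.63],[-8,0,0,-0.004,0,0,0.63],[-14,0,0,-0.004,0,0,0.63],[-14,0,0,-0.004,0,0,0.63]]' 20
python3 - <<'E'
from h import *
w,o=avgobs(n=2);save(w,'w26');print(o['ee_pos'],o['opening'],o['wrist_force'],o['torque'])
E
```

```text
time: 46.9
ee_pos: [0.5633, -0.0419, 0.2994]
tcp_rot: [-37.5, 89.9, 44.0]
wrist_force: [0.0, 0.4, -0.9]
opening: 0.0159
[ 0.56333052 -0.04188249  0.29942546] 0.015905964238385917 [-0.81399427 -0.27128701 -0.14627554] [-0.04978836  0.06506584 -0.00898311]
```

View pics/w26.png

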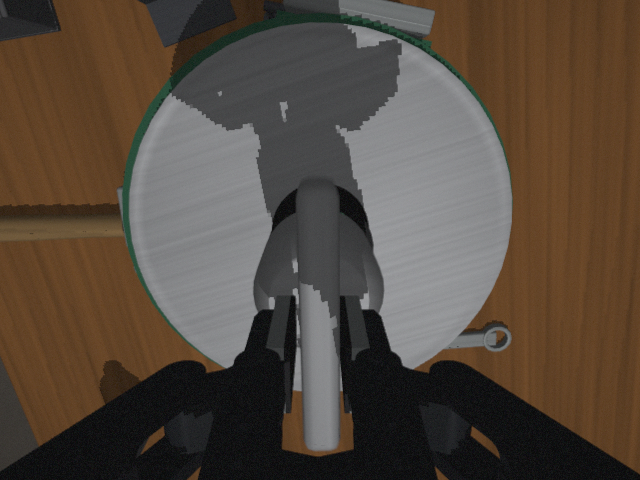

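Run:
```python
from h import *
c=bot.camera('scene');save(c,'s26')
p0=proj(c,[.5632,-.041,.25]);x,y=int(p0[0])-60,int(p0[1])-60
g=cv2.cvtColor(c['frame'],cv2.COLOR_RGB2BGR)[y:y+100,x:x+120];cv2.imwrite('pics/s26z.png',cv2.resize(g,None,fx=6,fy=6))
f=lambda X:((proj(c,X)-[x,y])*6).round(0)
a=np.radians(80);d=np.array([np.cos(a),np.sin(a),0])
for n,foot in(('rest',.223),('drop',.216)):
    C=np.array([.5632,-.0412,0])
    print(n,'bar ends top',f(C+d*.05+[0,0,foot+.076]),f(C-d*.05+[0,0,foot+.076]),'foot front',f([.5632+.0275,-.0412,foot]))
print('hub front top',f([.5632+.0285,-.0412,.203]),'lid',f([.5632+.0285,-.0412,.168]))
```

```text
rest bar ends top [543. 272.] [195. 210.] foot front [357. 493.]
drop bar ends top [541. 290.] [195. 228.] foot front [357. 509.]
hub front top [356. 540.] lid [355. 612.]
```

View pics/s26z.png

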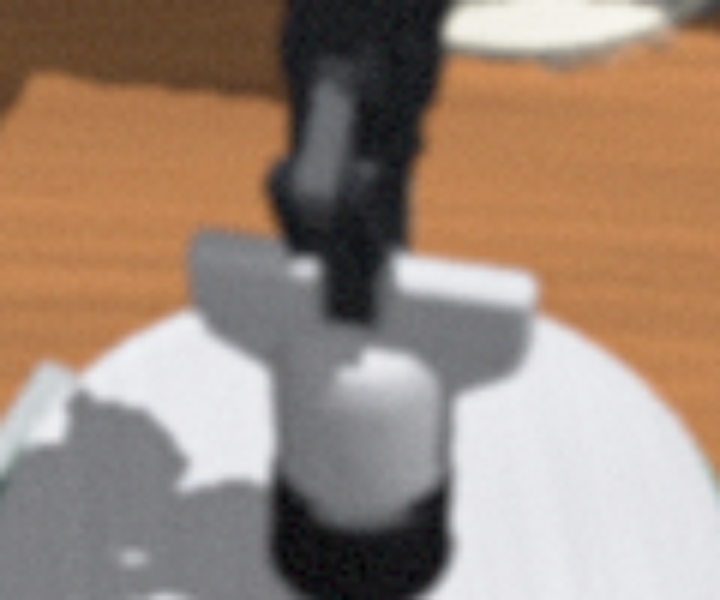

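Run:
```python
from h import *
w,o=avgobs(n=2)
T=np.array(w['tool_from_camera'])
def pt(X):
    c=T[:3,:3].T@(np.array(X)-T[:3,3]);return np.array([w['fx']*c[0]/c[2]+w['cx'],w['fy']*c[1]/c[2]+w['cy']]).round(1)
for n,x in(('w22 check',-.0044),('rest',.0004),('drop',.0074)):
    print(n,'far',pt([x,.001,-.0498]),'near',pt([x,.001,.0482]))
g=cv2.cvtColor(w['frame'],cv2.COLOR_RGB2BGR)[165:225,280:360];cv2.imwrite('pics/w26z.png',cv2.resize(g,None,fx=6,fy=6))
g=cv2.cvtColor(w['frame'],cv2.COLOR_RGB2BGR)[400:470,270:370];cv2.imwrite('pics/w26y.png',cv2.resize(g,None,fx=6,fy=6))
```

```text
w22 check far [317.1 198.3] near [317.2 474.9]
rest far [317.1 194.7] near [317.2 463.8]
drop far [317.2 189.9] near [317.2 448.7]
```

View pics/w26z.png

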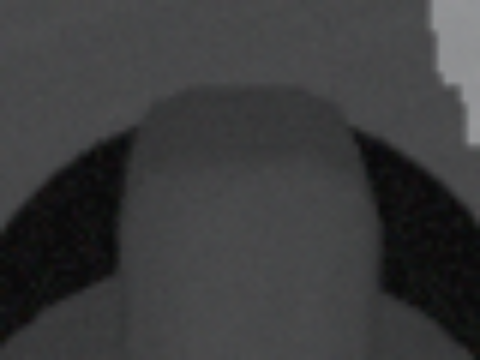

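View pics/w26y.png

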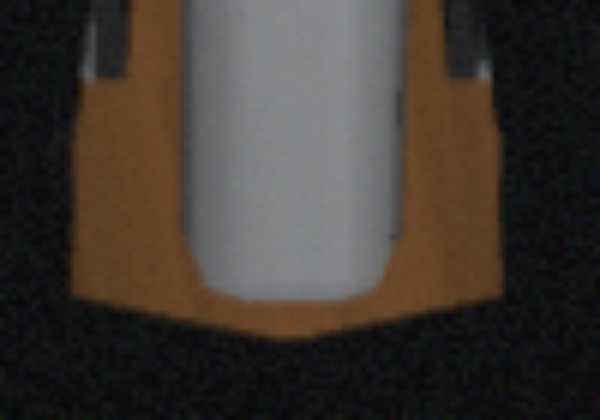

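Wrist view: the bar's near end is at row 450 (predicted 449 if dropped, 464 if not), so the knob has dropped into the thread. Now I run it clockwise, following it down.

```bash
python3 -m handwheel '[[0,0,0,0.005,0,0,0.63],[10,0,0,0.006,0,0,0.63],[20,0,0,0.006,0,0,0.63],[30,0,0,0.007,0,0,0.63],[40,0,0,0.008,0,0,0.63],[50,0,0,0.009,0,0,0.63],[60,0,0,0.0095,0,0,0.63],[70,0,0,0.01,0,0,0.63],[80,0,0,0.011,0,0,0.63],[90,0,0,0.0115,0,0,0.63],[90,0,0,0.0115,0,0,0.63]]' 20
python3 - <<'E'
from h import *
w,o=avgobs(n=2);save(w,'w27');print(o['ee_pos'],o['opening'],o['wrist_force'],o['torque'],o['q'][5])
E
```

```text
time: 48.52
ee_pos: [0.5633, -0.0418, 0.2878]
tcp_rot: [48.9, 89.9, 40.5]
wrist_force: [-0.0, 1.0, 1.3]
opening: 0.0158
[ 0.56334326 -0.04185851  0.28786414] 0.01566283926702454 [ 0.73402554 -0.08250218 -0.58426892] [0.03240873 0.00492461 0.01607773] 3.9772759637465507
```

View pics/w27.png

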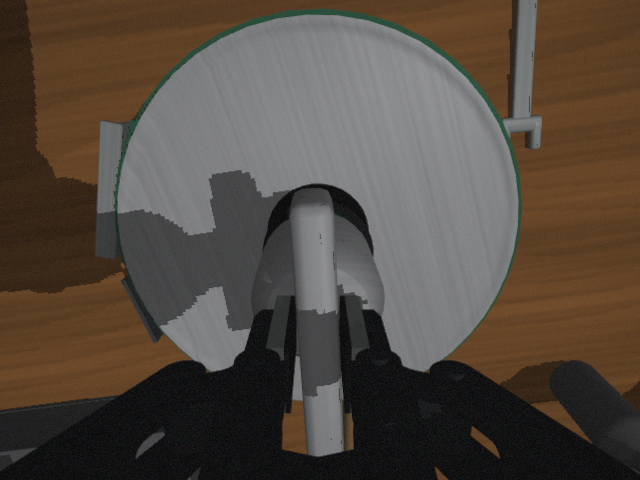

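```bash
python3 -m handwheel '[[10,0,0,0.001,0,0,0.63],[20,0,0,0.002,0,0,0.63],[30,0,0,0.0025,0,0,0.63],[40,0,0,0.003,0,0,0.63],[50,0,0,0.004,0,0,0.63],[60,0,0,0.005,0,0,0.63],[70,0,0,0.0055,0,0,0.63],[75,0,0,0.006,0,0,0.63],[75,0,0,0.006,0,0,0.63]]' 20
python3 - <<'E'
from h import *
w,o=avgobs(n=2);save(w,'w28');print(o['ee_pos'],o['opening'],o['wrist_force'],o['torque'],o['q'][5])
E
```

```text
time: 49.75
ee_pos: [0.5634, -0.0419, 0.2821]
tcp_rot: [114.1, 89.9, 30.9]
wrist_force: [0.8, -0.4, -0.1]
opening: 0.0158
[ 0.56340183 -0.04186683  0.28216296] 0.015602208155792597 [0.11394496 0.47989232 0.49803022] [ 0.01599929 -0.05937666 -0.01015964] 78.9549411820711
```

View pics/w28.png

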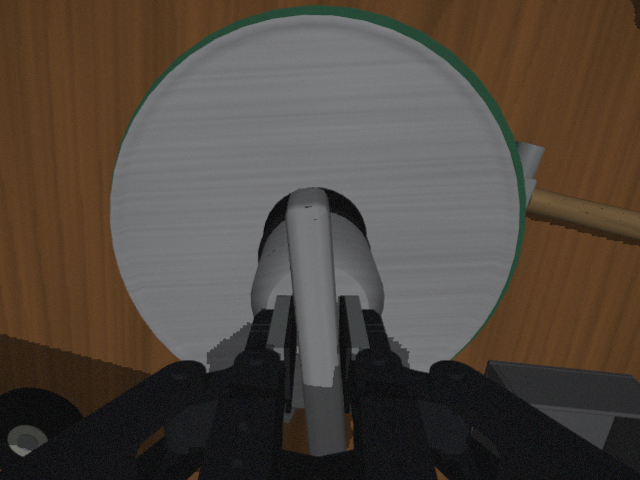

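```bash
python3 -m handwheel '[[8,0,0,0.0005,0,0,0.63],[14,0,0,0.001,0,0,0.63],[14,0,0,0.001,0,0,0.63]]' 20
python3 -m handwheel '[[5,0,0,0,0,0,0.63],[5,0,0,0,0,0,0.63]]' 20; python3 -c "
from h import *
print(bot.get_obs()['torque'])"
python3 -m handwheel '[[5,0,0,0,0,0,0.63],[5,0,0,0,0,0,0.63]]' 20; python3 -c "
from h import *
print(bot.get_obs()['torque'])
w,o=avgobs(n=2);save(w,'w29')"
```

```text
time: 50.22
ee_pos: [0.5634, -0.0419, 0.2812]
tcp_rot: [126.9, 89.9, 29.6]
wrist_force: [1.1, 0.3, -0.6]
opening: 0.0156
time: 50.48
ee_pos: [0.5634, -0.0419, 0.2812]
tcp_rot: [132.4, 89.9, 30.2]
wrist_force: [-0.0, 0.6, 0.2]
opening: 0.0159
[ 0.04170568 -0.07800558 -0.00128122]
time: 50.72
ee_pos: [0.5634, -0.0418, 0.2812]
tcp_rot: [139.5, 89.9, 32.2]
wrist_force: [0.0, -0.1, -0.3]
opening: 0.0158
[ 0.02771963 -0.09532777  0.03159757]
```

View pics/w29.png

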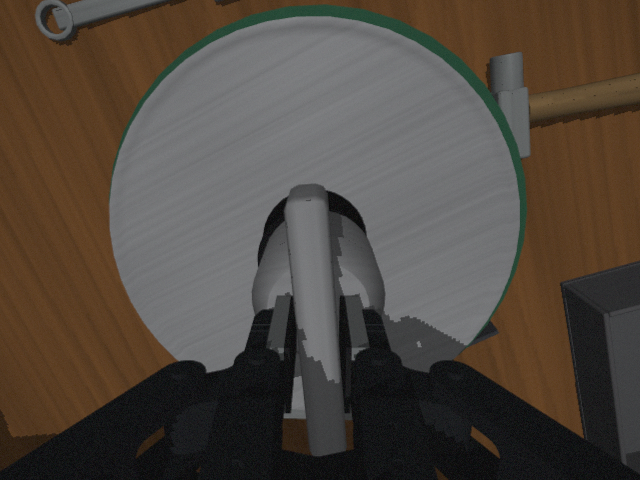

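```bash
python3 -m handwheel '[[5,0,0,0,0,0,0.63],[10,0,0,0,0,0,0.63],[10,0,0,0,0,0,0.63]]' 20; python3 -c "
from h import *
print(bot.get_obs()['torque'])"
python3 -m handwheel '[[6,0,0,0,0,0,0.63],[6,0,0,0,0,0,0.63]]' 20; python3 -c "
from h import *
print(bot.get_obs()['torque'])
w,o=avgobs(n=2);save(w,'w30');print(o['q'][5])"
```

```text
time: 51.2
ee_pos: [0.5635, -0.0418, 0.2812]
tcp_rot: [148.1, 89.9, 30.8]
wrist_force: [1.2, 0.2, 0.6]
opening: 0.016
[ 0.1288139  -0.30702679  0.04314489]
time: 51.45
ee_pos: [0.5636, -0.0416, 0.2812]
tcp_rot: [159.8, 89.9, 36.6]
wrist_force: [2.7, 2.8, -0.3]
opening: 0.0158
[ 0.62537178 -0.57645398  0.13024724]
118.92745764542424
```

View pics/w30.png

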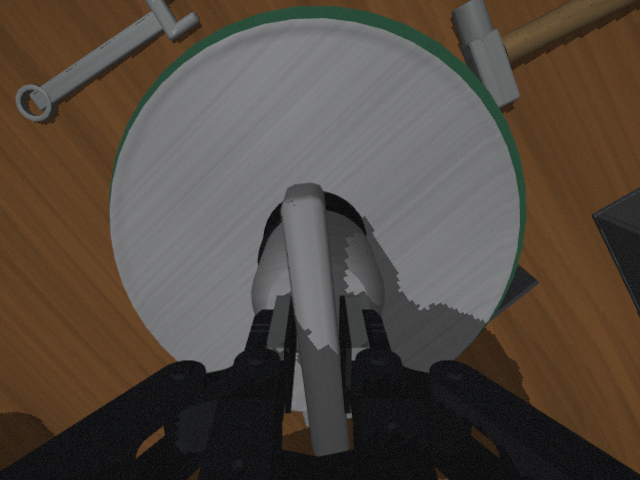

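```bash
python3 -m handwheel '[[-4,0,0,0.004,0,0,0.63],[-4,0,0,0.004,0,0,0.63],[-4,0,0,0.004,0,0,1],[-4,0,0,0.004,0,0,1],[-4,0,0,0.004,0,0,1]]' 30; python3 -c "
from h import *
w,o=avgobs(n=2);save(w,'w31');print(o['torque'],o['wrist_force'],Rtool(o).round(3).tolist())
c=bot.camera('scene');save(c,'s31')
p0=proj(c,[.5632,-.041,.25]);x,y=int(p0[0])-60,int(p0[1])-60
g=cv2.cvtColor(c['frame'],cv2.COLOR_RGB2BGR)[y:y+100,x:x+120];cv2.imwrite('pics/s31z.png',cv2.resize(g,None,fx=6,fy=6))
f=lambda X:((proj(c,X)-[x,y])*6).round(0)
a=np.radians(-118);d=np.array([np.cos(a),np.sin(a),0])
for n,foot in(('drop',.216),('home',.203)):
    C=np.array([.5632,-.0412,0]);print(n,f(C+d*.05+[0,0,foot+.076]),f(C-d*.05+[0,0,foot+.076]),f([.5632+.0275,-.0412,foot]))
"
```

```text
time: 52.18
ee_pos: [0.5632, -0.0421, 0.2771]
tcp_rot: [151.9, 89.9, 32.4]
wrist_force: [-1.8, -1.2, -1.8]
opening: 0.0138
[-0.23439625  0.36354004  0.17318735] [-1.95287138 -1.57366038 -0.77732623] [[0.001, 0.871, -0.492], [0.001, -0.492, -0.871], [-1.0, 0.001, -0.001]]
drop [218. 194.] [522. 327.] [357. 509.]
home [220. 227.] [519. 359.] [357. 537.]
```

View pics/s31z.png

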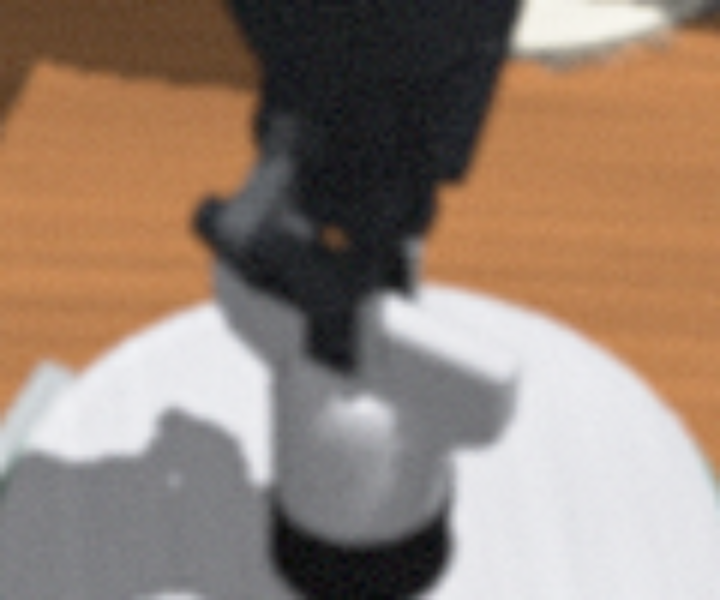

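View pics/w31.png

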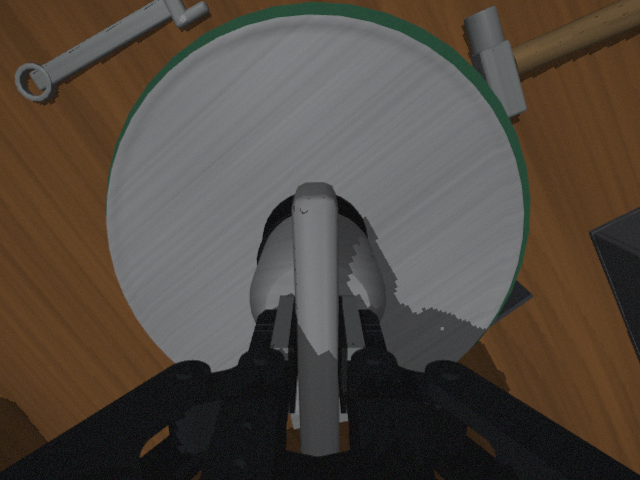

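```bash
python3 -m handwheel '[[3,0,0,0,0,0,1],[3,0,0,0,0,0,1],[3,0,0,0,0,0,1]]' 40; python3 -c "
from h import *
o=bot.get_obs();print(o['torque'],o['wrist_force'],o['opening'],o['q'][5])"
python3 -m handwheel '[[4,0,0,0,0,0,1],[4,0,0,0,0,0,1],[4,0,0,0,0,0,1]]' 40; python3 -c "
from h import *
o=bot.get_obs();print(o['torque'],o['wrist_force'],o['opening'],o['q'][5])"
```

```text
time: 52.7
ee_pos: [0.5633, -0.0418, 0.2771]
tcp_rot: [160.4, 89.9, 38.0]
wrist_force: [-1.7, -0.7, -2.5]
opening: 0.013
[-0.03454281  0.38529481  0.44188149] [-1.67372547 -0.73066879 -2.45819415] 0.012995496176610518 118.11497372547554
time: 53.08
ee_pos: [0.5634, -0.0417, 0.2771]
tcp_rot: [164.0, 89.9, 37.7]
wrist_force: [-0.9, 0.1, -1.8]
opening: 0.0131
[0.20422945 0.19932177 0.82948939] [-0.89523912  0.11323807 -1.83056075] 0.013098519770729056 122.07435655106462
```

Tightening torque rises from 0.17 to 0.44 to 0.83 Nm and the knob is at its home height, so it bears on the lid. I release and retreat.

```bash
python3 -m handwheel '[[-1,0,0,0,0,0,0.8],[-1,0,0,0,0,0,0.3],[-1,0,0,0,0,0,0.2],[-1,0,0,0,0,0,0.2],[-1,0,0,-0.03,0,0,0.2],[-1,0,0,-0.08,0,0,0.2],[-1,0,0,-0.14,0,0,0.2],[-1,0,0,-0.17,0,0,0.2],[-1,0,0,-0.17,0,0,0.2]]' 40
python3 - <<'E'
from h import *
goal([.40,.05,.45],R=down(-90))
w=bot.camera('wrist');save(w,'w32')
E
```

```text
time: 54.2
ee_pos: [0.5635, -0.0421, 0.4496]
tcp_rot: [130.6, 89.7, 5.1]
wrist_force: [-0.5, 0.5, 0.1]
opening: 0.034
turn [-35.47  -0.14  -0.33] shift [-0.0014 -0.1866  0.0199]
```

View pics/w32.png

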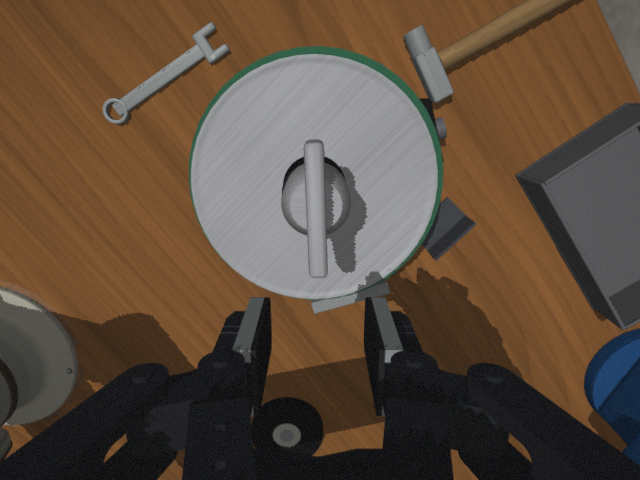

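```bash
python3 -m handwheel '[[0,0,0,0,-0.05,0,0.2],[0,0,0,0,-0.1,0.01,0.2],[0,0,0,0,-0.15,0.02,0.2],[0,0,0,0,-0.187,0.02,0.2],[0,0,0,0,-0.187,0.02,0.2],[0,0,0,0,-0.187,0.02,0.2]]' 40
python3 - <<'E'
from h import *
o=bot.get_obs();print(o['time'],o['ee_pos'])
c=bot.camera('scene');save(c,'s33');g=cv2.cvtColor(c['frame'],cv2.COLOR_RGB2BGR)[150:350,110:430];cv2.imwrite('pics/s33z.png',cv2.resize(g,None,fx=2.5,fy=2.5))
t=bot.camera('top');save(t,'t33')
E
```

```text
time: 55.0
ee_pos: [0.3994, 0.0501, 0.4461]
tcp_rot: [165.8, 89.9, 40.4]
wrist_force: [0.4, -0.3, -0.1]
opening: 0.0338
55.0 [0.39944072 0.0500837  0.44612305]
```

View pics/s33z.png

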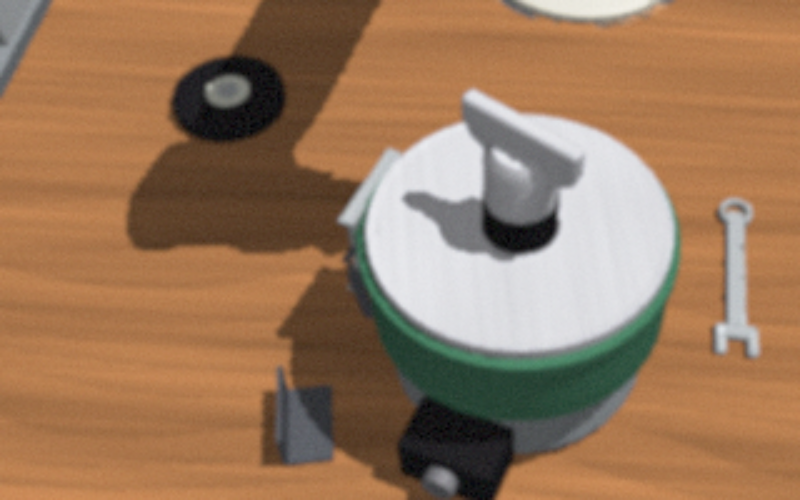

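View pics/t33.png

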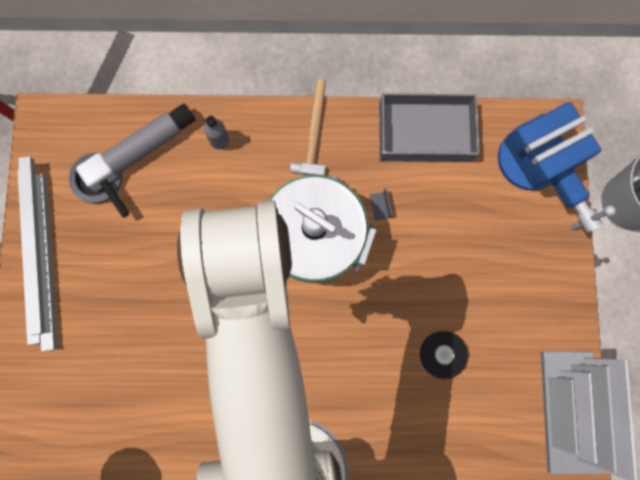

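The scene and top views show the flap shut, the lid flat, the knob home, no pieces on the bench, and the spanner and angle iron where they were.

```bash
python3 -c "
from workcell import bot
print(bot.job_done())"
```

```text
the job is handed in; nothing more can be done
None
```

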